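Flip a cover plate over the edge of the pad

TASK

The flat metal cover plate lies on the worktop with its square rim and gasket underneath. Push it with the fingertips until its far side lies against the front edge of the steel pad, then push and drag its near side up so that it tips up against that edge and flips over, to lie flat on the pad with the rim and gasket facing up. Do not pick the plate up off its supports or grasp anything, and leave the spanner, the nut and the tape measure where they are.

Things in the scene. Friction and masses are not known exactly. Their poses are not given: they have to be found in the camera images.
- plate_center (a point): Centre of the flange of the loose aluminium cover plate, about 0.18 kg: flange 90 x 90 x 6 mm (bare face with four dark screw holes), and on its other face an open square rim 62 x 62 mm outside, 12 mm high, with a black gasket round it. It starts standing on the rim, so the flange lies 12 to 18 mm above the worktop. x points roughly to the pad at the start; z out of the bare face: up at the start, down when flipped.
- plate_lead (a point): Middle of one side of the cover plate, half-way through the 6 mm flange: the side nearest the pad at the start (+x of the plate); 45 mm from the centre.
- plate_trail (a point): Middle of one side of the cover plate, half-way through the 6 mm flange: the side facing the robot at the start (-x of the plate); the flange overhangs the rim by 14 mm all round. All surfaces are dry, friction about 0.6: pressed against the pad with some 8 N by fingertips leaning slightly ahead (0.2 rad) with their ends below the flange, this side rises with them; an upright fingertip or under 6 N may slip; 45 mm from the centre.
- plate_left (a point): Middle of one side of the cover plate, half-way through the 6 mm flange: the +y side; 45 mm from the centre.
- plate_right (a point): Middle of one side of the cover plate, half-way through the 6 mm flange: the -y side; 45 mm from the centre.
- pad_edge (a point): Middle of the front top edge of the smooth steel pad, 130 deep (x) x 200 wide (y) x 20 mm high, fixed to the worktop, a small bolt head in each corner. Its front is an upright face 20 mm high, facing the robot. x points square across the pad away from the front, y left along the edge, z up. The plate starts 20 to 60 mm in front of the edge, turned up to 0.25 rad from it.
- spanner: Bystander: steel combination spanner lying flat on the worktop to the left of the plate and pad, 22 x 153 x 8 mm; origin at the centre of its underside.
- nut: Bystander: large brass-coloured hexagon nut on the worktop to the right of the plate, 25 x 28 x 14 mm; origin at the centre of its underside.
- measure: Bystander: yellow and black tape measure standing on the worktop to the right of the pad, 38 x 87 x 60 mm; origin at the centre of its underside.
Mind the look-alikes: they are no part of the job. Leave any brown or green look-alike of the part that bears plate_center alone.

How it is judged:
By the outcome, as a careful person would: the job done as asked, in the order asked, and still so for the second after the job is handed in, with the robot touching nothing.
It also fails if it takes over 54 s, if anything falls off the work surface, if the arm or the gripper's body presses on something with over 40 N, if the wrist force passes 120 N, or if a joint passes its speed limit or range.

ROBOT

A 7-joint arm with a two-finger parallel gripper is mounted at the origin on a cart in front of the work surface, level with it; the furniture and walls round the work are solid. World frame = base frame: x ahead of the robot, y to its left, z up, the work surface at z = 0. Lengths are in m, angles in rad, forces in N, time in s.
With the tool pointing down it reaches from about 0.425 to 0.925 m from the base axis. Payload 6.8 kg.
Tool frame: the origin (TCP) lies midway between the tips of the shut fingers; the grasp point (between the pads) lies 19 mm behind it; z points along the fingers, y is the direction in which the jaws open and shut (so a half turn about z gives the same grasp; the last joint's range is limited). The gripper opens to 85 mm and grips with 20 to 120 N. Pads are 22 mm wide; open, the fingers measure 114 mm over their backs; the gripper's body (76 mm by 85 mm) begins 54 mm behind the grasp point. The pads swing forward as they close: fully open they stand 13 mm farther back than shut.
Start: joints at [1.121, 0.477, 0.022, 1.555, -0.011, 1.109, -0.083], TCP at [0.226, -0.636, 0.231] pointing down, gripper open.
Joint ranges: [-2.96, 2.96], [-0.34, 2.1], [-1.41, 1.46], [0.24, 2.44], [-1.37, 4.51], [0.17, 1.92], [-2.96, 2.96]. Speed limits (rad/s): [2.39, 2.39, 3.14, 3.14, 3.14, 3.14, 3.14].

INTERFACE

Orientations are given as a rotation vector (axis times angle).
In Python, from bench import r gives the robot as it stands. The module is installed in compiled form; this text tells all that it offers.
- The arm moves only by the tool apply_moves, never from a script. Its argument "plan" is a list that holds one entry, the list of rows, each a list of 7 numbers: the turn, a rotation vector about the tool's x, y, z scaled (see below), then the shift along the tool's x, y, z scaled (see below), then the closure, from -1 (fully open) to 1 (shut). In form: [[[wx, wy, wz, tx, ty, tz, grip], ...]]. A call has 1 to 12 rows; each row is the pose to reach, as a shift and turn from the pose commanded when the call began, along the tool's axes at that moment, turning the shorter way round; what a row does not reach only later rows make up. The controller multiplies each number of a shift by 0.4 m and each number of a turn by 180 degrees. A row lasts 1/12 s, in which the tool goes at most 41.7 mm and 7.16 degrees, less where a joint would pass 70% of its speed; a pose out of reach is approached as far as the arm can. A call with a number of a shift or a turn outside -1 to 1 is refused whole. A call with a gripper value outside its range is refused whole. The fingers move at their own pace and stop on an object; "force" is the grip in N (left out, the last holds). Time passes only in rows, so rows that repeat a pose let the fingers close. It gives the time, the measured TCP pose, the force and the opening at its end, in the units of the state.
- r.get_obs(): the state, without advancing time (a new reading comes with each control period).
- r.grab_frame(name): name is "scene" or "top" or "wrist"; returns a dict with "pixels" (384x512x3 uint8, blue, green, red), "fx", "fy", "cx", "cy" (pixels), "pose" (4x4, takes a point from camera to world coordinates). Camera axes: x right, y up, looking along -z (the intrinsics and any distortion apply to the point x, -y, -z); pixel columns grow to the right and rows downward; lengths in m; the calibration is good to about 2 mm. A picture is of the moment at which its call begins. There is no depth.
- r.hand_in(): hands the job in, once; it reports no verdict.
The state is a dict: "clock": time; "joints": joint angles; "qvel": joint speeds; "tau": joint torques, N m; "tcp_pos": TCP position; "orientation": TCP orientation; "contact_force": force on the tool from outside, world axes, zero at the start; "moment": the same for the moment, N m; "grip_width": finger opening in m.
Only numpy, scipy, OpenCV 4.12 (cv2) and the standard library are available. Lean on these libraries where they do the work, as an engineer would, in place of code of your own. Each camera call takes 0.05 s, during which the arm holds its last target. There are 200 camera calls.

## Working session

There is one attempt and no reset: what is moved stays moved. The work goes in short steps, Python scripts to look and compute and a tool call to move; the robot and the scene stay as the last step left them, time stands still between calls to the robot, and variables do not carry over. Pictures are saved under pics/ and viewed, on a budget of 10 in all, crops included, one or two more only if the job needs it, and the job is handed in when it is done.

Besides the shell and the picture viewer there is one more tool, called as name(argument=value, ...) on one line, values as JSON. apply_moves: Moves the arm, as the interface text tells. Its arguments: {"type":"object","properties":{"plan":{"type":"array","items":{"type":"array","items":{"type":"array","items":{"type":"number","minimum":-1,"maximum":1}}}},"force":{"type":"number"}},"required":["plan"]}

```bash
mkdir -p pics
cat > h.py <<'E'
import numpy as np, cv2
from bench import r
from scipy.spatial.transform import Rotation as R
def shot(n,fn=None):
    f=r.grab_frame(n)
    if fn: cv2.imwrite('pics/'+fn,f['pixels'])
    return f
def cast(f,u,v,z):
    T=np.array(f['pose']); d=T[:3,:3]@np.array([(u-f['cx'])/f['fx'],-(v-f['cy'])/f['fy'],-1])
    o=T[:3,3]; return o+d*(z-o[2])/d[2]
def proj(f,p):
    T=np.array(f['pose']); c=T[:3,:3].T@(np.array(p)-T[:3,3]); return f['cx']+f['fx']*c[0]/-c[2], f['cy']-f['fy']*c[1]/-c[2]
E
python3 - <<'E'
from h import *
import pickle
a=shot('top'); b=shot('scene')
pickle.dump((a,b),open('f0.pkl','wb'))
print(a.keys(),np.array(a['pose']).round(3),np.array(b['pose']).round(3),a['fx'])
o=r.get_obs(); print(o)
cv2.imwrite('pics/a.png',np.vstack([cv2.resize(a['pixels'],(400,300)),cv2.resize(b['pixels'],(400,300))]))
cv2.imwrite('pics/top0.png',cv2.resize(a['pixels'],(800,600)))
cv2.imwrite('pics/scene0.png',cv2.resize(b['pixels'],(800,600)))
E
```

```text
dict_keys(['pixels', 'fx', 'fy', 'cx', 'cy', 'pose']) [[-0.024  0.984 -0.179  0.388]
 [-1.    -0.022  0.011  0.055]
 [ 0.007  0.179  0.984  1.101]
 [ 0.     0.     0.     1.   ]] [[-0.494  0.472 -0.731 -0.206]
 [-0.87  -0.285  0.403  0.469]
 [-0.018  0.834  0.551  0.642]
 [ 0.     0.     0.     1.   ]] 361.73376095584666
{'clock': 0.1, 'joints': array([ 1.12089317,  0.47771846,  0.02236059,  1.55635493, -0.01151341,
        1.10929766, -0.08308202]), 'qvel': array([-0.00067251, -0.00205221, -0.00047509, -0.00015415,  0.00137844,
        0.00128336, -0.00033129]), 'tau': array([ 4.54956302e-03, -5.97758532e+01,  1.61379363e+00, -2.81953311e+01,
        1.28400096e-02,  5.05589240e-03, -2.19507774e-05]), 'tcp_pos': array([ 0.22605391, -0.63545407,  0.2304216 ]), 'orientation': array([-3.09424219e+00, -5.34045721e-01,  6.19396189e-04]), 'contact_force': array([-0.01946991, -0.6457043 , -0.4245553 ]), 'moment': array([-0.0136696 ,  0.02642618,  0.00713887]), 'grip_width': 0.08552173669027897}
```

View pics/top0.png

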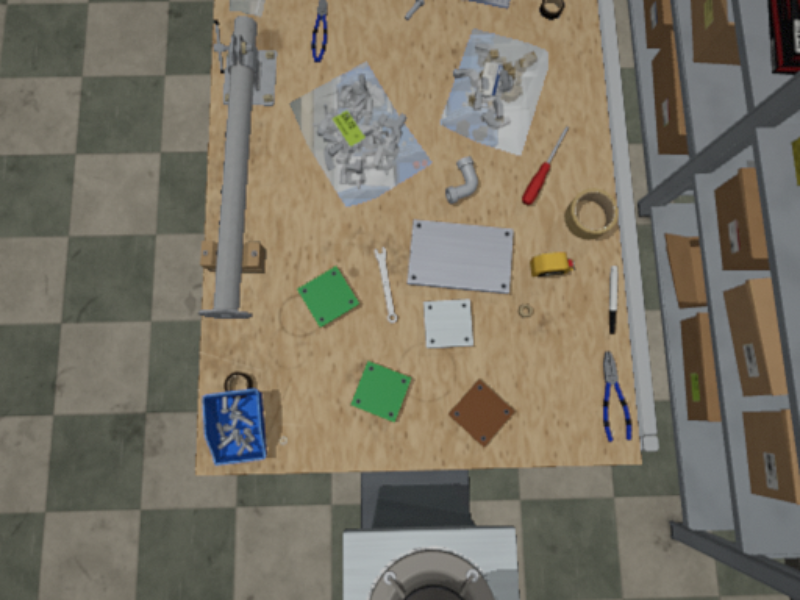

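View pics/scene0.png

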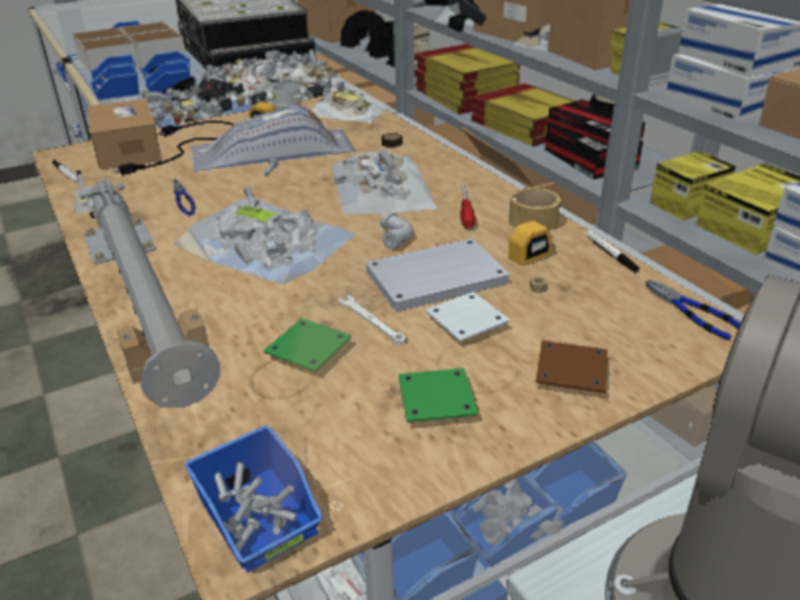

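The top view (800x600) has four plate-like things: green at (328,297), green at (382,391), brown at (482,412) and bare silver at (448,323). The silver one is the aluminium plate, because it is metal-coloured and just in front of the pad at (462,257). The spanner is at (386,285), the nut at (525,311) and the tape at (550,265). I'll measure the plate and confirm it in a crop.

Run:
```python
from h import *
import pickle
a,b=pickle.load(open('f0.pkl','rb'))
def quads(f,box,zs,name):
    p=f['pixels']; hsv=cv2.cvtColor(p,cv2.COLOR_BGR2HSV)
    m=((hsv[...,1]<45)&(hsv[...,2]>120)).astype(np.uint8)*255
    x0,y0,x1,y1=box; mm=np.zeros_like(m); mm[y0:y1,x0:x1]=m[y0:y1,x0:x1]
    mm=cv2.morphologyEx(mm,cv2.MORPH_CLOSE,np.ones((5,5)))
    c=max(cv2.findContours(mm,0,2)[0],key=cv2.contourArea)
    q=cv2.minAreaRect(c); bx=cv2.boxPoints(q)
    ap=cv2.approxPolyDP(c,0.04*cv2.arcLength(c,True),True)[:,0]
    print(name,q,cv2.contourArea(c)); 
    for P in (bx if name[0]=='t' else ap): print(P.round(1),cast(f,*P,zs).round(4))
quads(a,(262,186,312,228),.018,'t plate')
quads(a,(255,135,335,190),.020,'t pad')
quads(b,(268,182,330,222),.018,'s plate')
c=a['pixels'][120:240,225:375]; cv2.imwrite('pics/crop0.png',cv2.resize(c,(750,600),interpolation=cv2.INTER_CUBIC))
```

```text
t plate ((286.35797119140625, 206.72763061523438), (30.31584930419922, 30.56536293029785), 86.42366790771484) 865.5
[270.2 192.6] [0.5723 0.0008 0.018 ]
[300.7 190.6] [ 0.576  -0.0923  0.018 ]
[302.6 220.9] [ 0.4839 -0.0937  0.018 ]
[272.1 222.8] [ 0.4803 -0.002   0.018 ]
t pad ((294.6110534667969, 163.48643493652344), (65.88232421875, 41.388858795166016), 5.572198390960693) 2601.0
[259.8 180.9] [0.6088 0.0313 0.02  ]
[263.8 139.7] [0.7394 0.0154 0.02  ]
[329.4 146.1] [ 0.7142 -0.1879  0.02  ]
[325.4 187.3] [ 0.5844 -0.1678  0.02  ]
s plate ((296.5, 199.5), (35.0, 57.0), 90.0) 1257.5
[268 182] [ 0.6323 -0.0271  0.018 ]
[268 195] [0.5832 0.0021 0.018 ]
[293 217] [ 0.4804 -0.001   0.018 ]
[325 205] [ 0.481  -0.0888  0.018 ]
[309 185] [ 0.5689 -0.1057  0.018 ]
```

View pics/crop0.png

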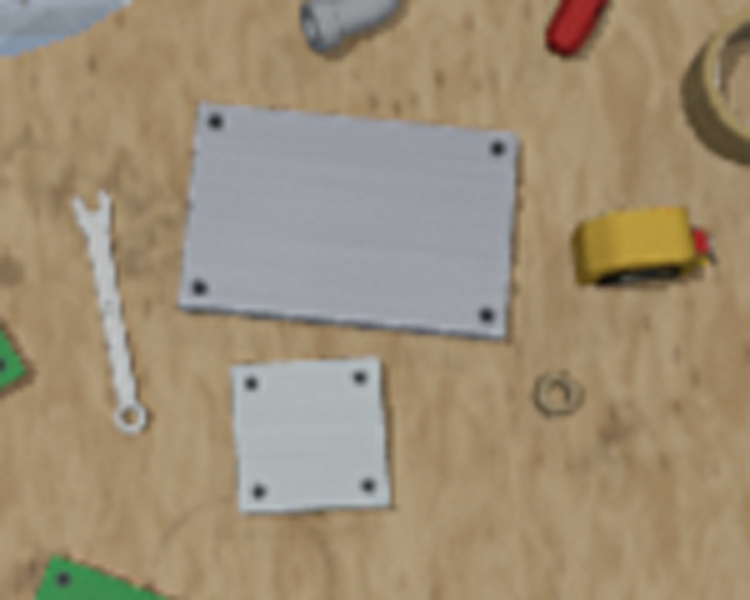

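The crop shows the silver square at crop px (235-390, 357-513). It has four dark holes and a bare face and stands in front of the pad, whose front edge runs (180,307)-(505,338). It fits the plate, and the green and brown ones are look-alikes. Next I plan the approach: a pad frame, and a tool tilted 0.2 rad with its tips ahead.

```bash
cat > mv.py <<'E'
# pad-frame targets -> rows; commanded pose tracked in cmd.pkl
from h import *
import pickle,os
E0=np.array([0.5966,-0.0683]); YAW=-0.119
def pose(s,t,z,a):
    ex=np.array([np.cos(YAW),np.sin(YAW),0]); ey=np.array([-np.sin(YAW),np.cos(YAW),0]); ez=np.array([0,0,1.])
    tz=np.sin(a)*ex-np.cos(a)*ez; tx=np.cos(a)*ex+np.sin(a)*ez
    M=np.array([tx,np.cross(tz,tx),tz]).T
    p=np.array([*E0,0])+s*ex+t*ey; p[2]=z
    return p,R.from_matrix(M)
def padc(p):
    d=np.array(p[:2])-E0; c,s_=np.cos(YAW),np.sin(YAW)
    return np.array([d[0]*c+d[1]*s_,-d[0]*s_+d[1]*c,p[2]])
def obs():
    o=r.get_obs(); Q=R.from_rotvec(o['orientation'])
    print('t',round(o['clock'],2),'pad',padc(o['tcp_pos']).round(4),'tcp',o['tcp_pos'].round(4),'tilt',round(float(np.arcsin(Q.as_matrix()[:2,2]@[np.cos(YAW),np.sin(YAW)])),3),'yaw',round(float(np.arctan2(*Q.as_matrix()[[1,0],0])),3),'F',o['contact_force'].round(1),'w',round(o['grip_width'],4))
    return o['tcp_pos'],Q
def rows(start,targets):
    p0,Q0=start; last=None
    for tg in targets:
        n=1
        if len(tg)==5: n=int(tg[4]); tg=tg[:4]
        p,Q=pose(*tg)
        w=((Q0.inv()*Q).as_rotvec()/np.pi).round(4); d=(Q0.inv().apply(p-p0)/.4).round(4)
        print([*w.tolist(),*d.tolist()],'x',n); last=(p0+Q0.apply(d*.4),Q0*R.from_rotvec(w*np.pi))
    pickle.dump(last,open('cmd.pkl','wb'))
def cmd(): return pickle.load(open('cmd.pkl','rb'))
E
python3 - <<'E'
from mv import *
s=obs()
rows(s,[(-.06,-.22,.2,0),(-.15,.008,.12,.2)])
print(pose(-.15,.008,.12,.2)[0])
for z in (.018,):
  print(padc([.528,-.047,0]),padc([.574,-.046,0]))
E
```

```text
t 0.1 pad [-0.3006 -0.6071  0.2304] tcp [ 0.2261 -0.6355  0.2304] tilt -0.001 yaw 0.342 F [-0.  -0.6 -0.4] w 0.0855
[-0.0005, 0.0002, 0.1467, 0.9691, -0.5993, 0.0769] x 1
[-0.0152, 0.0627, 0.1461, 1.0211, -1.2095, 0.2779] x 1
[ 0.44861058 -0.04254868  0.12      ]
[-0.07064357  0.01300522  0.        ] [-0.02508761  0.01945923  0.        ]
```

apply_moves(plan=[[[0,0,0.147,0.969,-0.6,0.077,0.3],[0,0,0.147,0.969,-0.6,0.077,0.3],[0,0,0.147,0.969,-0.6,0.077,0.3],[0,0,0.147,0.969,-0.6,0.077,0.3],[0,0,0.147,0.969,-0.6,0.077,0.3],[0,0,0.147,0.969,-0.6,0.077,0.3],[0,0,0.147,0.969,-0.6,0.077,0.3],[0,0,0.147,0.969,-0.6,0.077,0.3],[0,0,0.147,0.969,-0.6,0.077,0.3],[0,0,0.147,0.969,-0.6,0.077,0.3],[0,0,0.147,0.969,-0.6,0.077,0.3],[0,0,0.147,0.969,-0.6,0.077,0.3]]], force=30)

```text
clock: 1.1
tcp_pos: [0.5167, -0.2701, 0.1997]
orientation: [-3.132, 0.168, -0.003]
contact_force: [1.1, 0.8, 0.6]
grip_width: 0.03
```

Run:
```python
from mv import *
s=obs()
rows(s,[(-.15,.008,.10,.2)])
```

```text
t 1.1 pad [-0.0554 -0.2099  0.1997] tcp [ 0.5167 -0.2701  0.1997] tilt 0.002 yaw -0.107 F [1.1 0.8 0.6] w 0.03
[-0.002, 0.0632, 0.0036, -0.2305, -0.5462, 0.2519] x 1
```

apply_moves(plan=[[[0,0.063,0,-0.225,-0.57,0.25,0.3],[0,0.063,0,-0.225,-0.57,0.25,0.3],[0,0.063,0,-0.225,-0.57,0.25,0.3],[0,0.063,0,-0.225,-0.57,0.25,0.3],[0,0.063,0,-0.225,-0.57,0.25,0.3],[0,0.063,0,-0.225,-0.57,0.25,0.3],[0,0.063,0,-0.225,-0.57,0.25,0.3],[0,0.063,0,-0.225,-0.57,0.25,0.3],[0,0.063,0,-0.225,-0.57,0.25,0.3],[0,0.063,0,-0.225,-0.57,0.25,0.3]]])

```text
clock: 1.93
tcp_pos: [0.4495, -0.0437, 0.1008]
orientation: [3.108, -0.188, 0.31]
contact_force: [0.7, -0.3, 0.5]
grip_width: 0.0297
```

Run:
```python
from mv import *
s=obs()
rows(s,[(-.15,.008,.03,.2),(-.15,.008,.015,.2),(-.15,.008,.01,.2)])
```

```text
t 1.93 pad [-0.149   0.007   0.1008] tcp [ 0.4495 -0.0437  0.1008] tilt 0.199 yaw -0.121 F [ 0.7 -0.3  0.5] w 0.0297
[0.0002, 0.0005, -0.0005, -0.0373, -0.0026, 0.1731] x 1
[0.0002, 0.0005, -0.0005, -0.0447, -0.0026, 0.2098] x 1
[0.0002, 0.0005, -0.0005, -0.0472, -0.0026, 0.2221] x 1
```

apply_moves(plan=[[[0,0,0,-0.037,0,0.173,0.3],[0,0,0,-0.037,0,0.173,0.3],[0,0,0,-0.037,0,0.173,0.3],[0,0,0,-0.045,0,0.21,0.3],[0,0,0,-0.047,0,0.222,0.3],[0,0,0,-0.047,0,0.222,0.3],[0,0,0,-0.047,0,0.222,0.3]]])

```text
clock: 2.52
tcp_pos: [0.4488, -0.0441, 0.0108]
orientation: [3.108, -0.19, 0.31]
contact_force: [0.1, -0.0, 0.4]
grip_width: 0.0305
```

Run:
```python
from mv import *
s=obs()
f=shot('wrist')
cv2.imwrite('pics/w1.png',f['pixels'])
rows(s,[(-.15,.008,.006,.2),(-.15,.008,.003,.2),(-.15,.008,.001,.2)])
```

```text
t 2.52 pad [-0.1496  0.0065  0.0108] tcp [ 0.4488 -0.0441  0.0108] tilt 0.199 yaw -0.122 F [ 0.1 -0.   0.4] w 0.0305
[0.0004, 0.0003, -0.001, -0.0033, -0.0038, 0.0115] x 1
[0.0004, 0.0003, -0.001, -0.0048, -0.0038, 0.0189] x 1
[0.0004, 0.0003, -0.001, -0.0057, -0.0038, 0.0238] x 1
```

View pics/w1.png

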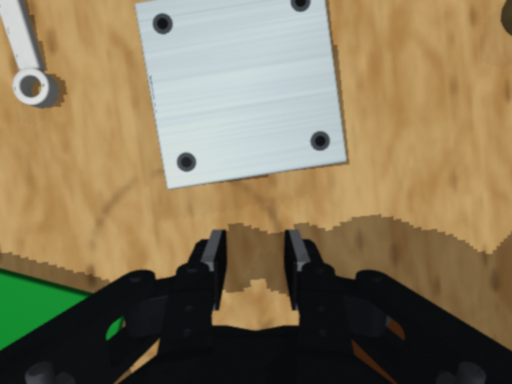

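The wrist view shows both fingertips at (218,232) and (292,232), behind the plate's near side, which runs (168,188)-(346,160) and is centred well. I'll probe down gently to find the tip height.

apply_moves(plan=[[[0,0,0,-0.003,0,0.0115,0.3],[0,0,0,-0.004,0,0.016,0.3],[0,0,0,-0.005,0,0.019,0.3],[0,0,0,-0.005,0,0.019,0.3]]])

```text
clock: 2.9
tcp_pos: [0.4482, -0.0433, 0.0029]
orientation: [3.108, -0.188, 0.311]
contact_force: [0.1, -1.1, -0.7]
grip_width: 0.0298
```

Run:
```python
from mv import *
s=obs()
rows(s,[(-.15,.008,.004,.2),(-.125,.008,.004,.2)])
```

```text
t 2.9 pad [-0.1503  0.0072  0.0029] tcp [ 0.4482 -0.0433  0.0029] tilt 0.2 yaw -0.121 F [ 0.1 -1.1 -0.7] w 0.0298
[0.0004, 0.0001, -0.0006, 0.0012, -0.002, -0.0025] x 1
[0.0004, 0.0001, -0.0006, 0.0625, -0.0021, 0.0099] x 1
```

apply_moves(plan=[[[0,0,0,0.01,0,0.002,0.3],[0,0,0,0.02,0,0.004,0.3],[0,0,0,0.03,0,0.006,0.3],[0,0,0,0.04,0,0.008,0.3],[0,0,0,0.05,0,0.01,0.3],[0,0,0,0.06,0,0.012,0.3],[0,0,0,0.07,0,0.014,0.3],[0,0,0,0.08,0,0.016,0.3],[0,0,0,0.09,0,0.018,0.3],[0,0,0,0.1,0,0.02,0.3],[0,0,0,0.1,0,0.02,0.3]]])

```text
clock: 3.82
tcp_pos: [0.4891, -0.0476, 0.002]
orientation: [3.109, -0.187, 0.31]
contact_force: [0.1, -0.4, -0.6]
grip_width: 0.0299
```

Run:
```python
from mv import *
s=obs()
f=shot('top'); 
p=f['pixels'][120:240,225:375]; cv2.imwrite('pics/t2.png',cv2.resize(p,(750,600),interpolation=cv2.INTER_CUBIC))
```

```text
t 3.82 pad [-0.1092  0.0078  0.002 ] tcp [ 0.4891 -0.0476  0.002 ] tilt 0.199 yaw -0.12 F [ 0.1 -0.4 -0.6] w 0.0299
```

View pics/t2.png

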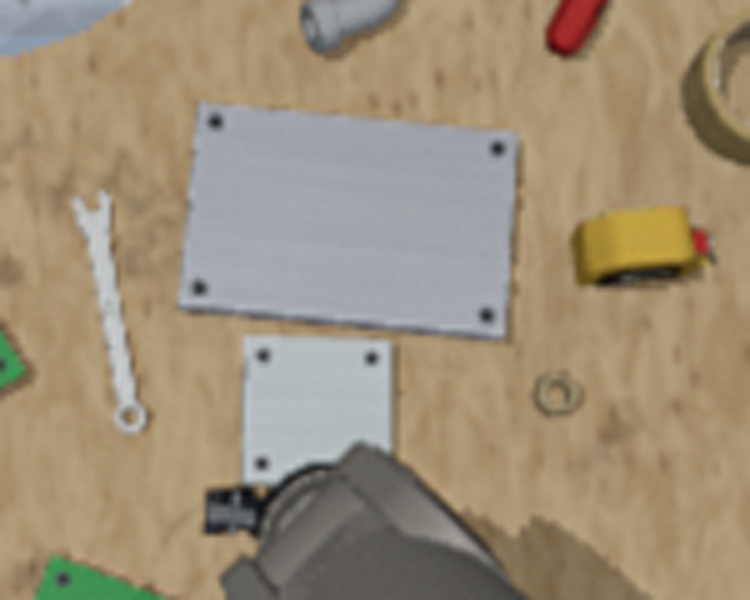

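The top crop shows the plate (245-393, 337-480) turning to match the pad, with about 4-8 mm of gap left. I'll keep pushing slowly.

apply_moves(plan=[[[0,0,0,0.005,0,0.001,0.3],[0,0,0,0.01,0,0.002,0.3],[0,0,0,0.015,0,0.003,0.3],[0,0,0,0.0175,0,0.0035,0.3],[0,0,0,0.02,0,0.004,0.3],[0,0,0,0.02,0,0.004,0.3]]])

```text
clock: 4.37
tcp_pos: [0.4963, -0.0485, 0.0019]
orientation: [3.109, -0.187, 0.309]
contact_force: [-1.1, 0.6, -0.5]
grip_width: 0.0297
```

apply_moves(plan=[[[0,0,0,0.0025,0,0.0005,0.3],[0,0,0,0.005,0,0.001,0.3],[0,0,0,0.0075,0,0.0015,0.3],[0,0,0,0.0075,0,0.0015,0.3]]])

```text
clock: 4.7
tcp_pos: [0.4995, -0.0489, 0.002]
orientation: [3.109, -0.187, 0.309]
contact_force: [-0.8, -0.3, -1.7]
grip_width: 0.0301
```

apply_moves(plan=[[[0,0,0,0.0025,0,0.0005,0.3],[0,0,0,0.005,0,0.001,0.3],[0,0,0,0.005,0,0.001,0.3]]])

```text
clock: 4.95
tcp_pos: [0.5014, -0.0491, 0.002]
orientation: [3.109, -0.187, 0.309]
contact_force: [-0.1, 0.3, -0.7]
grip_width: 0.0302
```

apply_moves(plan=[[[0,0,0,0.0025,0,0.0005,0.3],[0,0,0,0.005,0,0.001,0.3],[0,0,0,0.005,0,0.001,0.3]]])

```text
clock: 5.2
tcp_pos: [0.5018, -0.0493, 0.0015]
orientation: [3.109, -0.186, 0.305]
contact_force: [-5.8, 1.8, 2.8]
grip_width: 0.0296
```

```bash
cat > tip.py <<'E'
from mv import *
PS=.0028
def tcp(phi,a,pre,PZ=.018,dz=0,zc=.00797,L=.09):
    C=np.array([PS,PZ])+L*np.array([-np.cos(phi),np.sin(phi)])-.006*np.array([np.sin(phi),np.cos(phi)])
    tx=np.array([np.cos(a),np.sin(a)]); tz=np.array([np.sin(a),-np.cos(a)])
    T=C-.011*tx+zc*tz+pre*tx
    return (T[0],.0075,T[1]+dz,a)
def setcmd(s,t,z,a): pickle.dump(pose(s,t,z,a),open('cmd.pkl','wb'))
E
python3 - <<'E'
from tip import *
obs(); setcmd(-.0942,.0075,.003,.2)
d=np.deg2rad
P=[(0,.2,.0033,0),(0,.2,.0035,0)]
P+=[(d(p),.2+.4*max(0,d(p)-.1),.0035,.001) for p in (1,2.5,4,6,8,10,12,14,16,18)]
T=[tcp(p,a,pre,dz=z) for p,a,pre,z in P]
print(np.round(T,4)); rows(cmd(),T)
E
```

```text
t 5.2 pad [-0.0964  0.0076  0.0015] tcp [ 0.5018 -0.0493  0.0015] tilt 0.196 yaw -0.12 F [-5.8  1.8  2.8] w 0.0296
[[-0.0932  0.0075  0.0027  0.2   ]
 [-0.093   0.0075  0.0027  0.2   ]
 [-0.0931  0.0075  0.0053  0.2   ]
 [-0.0931  0.0075  0.0076  0.2   ]
 [-0.0932  0.0075  0.01    0.2   ]
 [-0.0931  0.0075  0.0131  0.2019]
 [-0.0928  0.0075  0.0162  0.2159]
 [-0.0924  0.0075  0.0193  0.2298]
 [-0.0918  0.0075  0.0223  0.2438]
 [-0.0912  0.0075  0.0253  0.2577]
 [-0.0905  0.0075  0.0283  0.2717]
 [-0.0896  0.0075  0.0313  0.2857]]
[0.0, 0.0, 0.0, 0.0024, 0.0, 0.0014] x 1
[0.0, 0.0, 0.0, 0.0029, -0.0, 0.0014] x 1
[0.0, 0.0, 0.0, 0.0039, -0.0, -0.005] x 1
[0.0, 0.0, 0.0, 0.0049, -0.0, -0.0108] x 1
[0.0, 0.0, 0.0, 0.006, -0.0, -0.0166] x 1
[-0.0, 0.0006, 0.0, 0.0078, 0.0, -0.0243] x 1
[-0.0, 0.005, 0.0, 0.01, -0.0, -0.0316] x 1
[-0.0, 0.0095, -0.0, 0.0126, -0.0, -0.0389] x 1
[0.0, 0.0139, 0.0, 0.0154, -0.0, -0.0461] x 1
[0.0, 0.0184, 0.0, 0.0184, -0.0, -0.0532] x 1
[-0.0, 0.0228, 0.0, 0.0218, -0.0, -0.0602] x 1
[0.0, 0.0273, 0.0, 0.0254, -0.0, -0.0672] x 1
```

apply_moves(plan=[[[0,0,0,0.0025,0,0.001,0.3],[0,0,0,0.003,0,0.001,0.3],[0,0,0,0.004,0,-0.005,0.3],[0,0,0,0.005,0,-0.011,0.3],[0,0,0,0.006,0,-0.0165,0.3],[0,0,0,0.006,0,-0.0165,0.3]]])

```text
clock: 5.7
tcp_pos: [0.502, -0.0492, 0.0082]
orientation: [3.109, -0.186, 0.303]
contact_force: [-5.0, 2.3, -1.8]
grip_width: 0.0298
```

Run:
```python
from mv import *
s=obs()
f=shot('wrist')
cv2.imwrite('pics/w2.png',f['pixels'])
```

```text
t 5.7 pad [-0.0962  0.0077  0.0082] tcp [ 0.502  -0.0492  0.0082] tilt 0.194 yaw -0.119 F [-5.   2.3 -1.8] w 0.0298
```

View pics/w2.png

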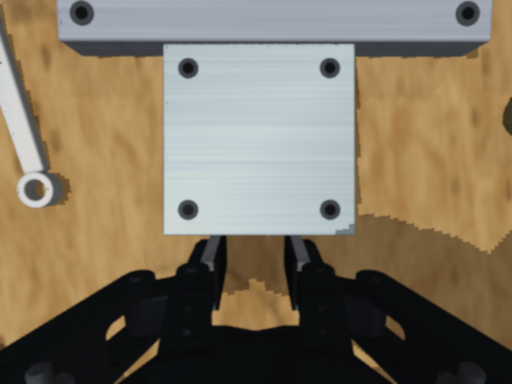

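```bash
cat > pnp.py <<'E'
from tip import *
def plate_pose(f,show=True,roi=(130,30,400,250)):
    hsv=cv2.cvtColor(f['pixels'],cv2.COLOR_BGR2HSV)
    m=((hsv[...,1]<40)&(hsv[...,2]>175)).astype(np.uint8)*255
    x0,y0,x1,y1=roi; k=np.zeros_like(m); k[y0:y1,x0:x1]=m[y0:y1,x0:x1]
    k=cv2.morphologyEx(k,cv2.MORPH_CLOSE,np.ones((7,7)))
    k=cv2.morphologyEx(k,cv2.MORPH_OPEN,np.ones((5,5)))
    c=max(cv2.findContours(k,0,2)[0],key=cv2.contourArea)
    q=cv2.approxPolyDP(c,0.03*cv2.arcLength(c,True),True)[:,0].astype(float)
    print(q.tolist(),cv2.contourArea(c)); return q
def solve(f,q):  # q order: lead-left, lead-right, trail-right, trail-left of bare face
    h=.045; obj=np.array([[h,h,0],[h,-h,0],[-h,-h,0],[-h,h,0]])
    K=np.array([[f['fx'],0,f['cx']],[0,f['fy'],f['cy']],[0,0,1.]])
    ok,rv,tv=cv2.solvePnP(obj,np.array(q,float),K,None)
    M=np.array(f['pose']); D=np.diag([1,-1,-1])
    X=(M[:3,:3]@D@(cv2.Rodrigues(rv)[0]@obj.T+tv)).T+M[:3,3]
    for n,x in zip(('LL','LR','TR','TL'),X): print(n,padc(x).round(4))
E
python3 - <<'E'
from pnp import *
f=r.grab_frame('wrist')
q=plate_pose(f)
solve(f,[(164,44),(355,44),(354,234),(165,234)])
for (u,v) in [(164,44),(355,44),(354,234),(165,234)]: print(padc(cast(f,u,v,.018)).round(4))
for (u,v) in [(60,41),(490,41)]: print('pad',padc(cast(f,u,v,.02)).round(4))
E
```

```text
[[164.0, 47.0], [164.0, 233.0], [348.0, 228.0], [352.0, 45.0]] 35416.5
LL [0.0004 0.0484 0.0159]
LR [ 0.0003 -0.0416  0.016 ]
TR [-0.0895 -0.0415  0.0213]
TL [-0.0895  0.0485  0.0213]
[-0.0005  0.0479  0.018 ]
[-0.0006 -0.041   0.018 ]
[-0.0902 -0.0427  0.018 ]
[-0.0901  0.0495  0.018 ]
pad [-0.      0.0949  0.02  ]
pad [-1.000e-04 -1.023e-01  2.000e-02]
```

The wrist view shows the plate square against the pad edge: lead row 44, trail row 234, fingers at (218,240) and (292,240). PnP puts the trail about 5 mm higher than the lead, so it is rising with the fingers. I'll add preload and continue the arc.

Run:
```python
from tip import *
p,Q=cmd0=pose(-.0942,.0075,.003,.2)
cur=(p+Q.apply(np.array([.006,0,-.0165])*.4),Q)
d=np.deg2rad
P=[(d(p),.2+.4*max(0,d(p)-.1),pre,.001) for p,pre in ((4.5,.0045),(5.5,.005),(7,.0053),(8.5,.0055),(10,.0055),(12,.0055),(14,.0055),(16,.0055),(18,.0055))]
T=[tcp(p,a,pre,dz=z) for p,a,pre,z in P]
print(np.round(T,4)); rows(cur,T)
```

```text
[[-0.0922  0.0075  0.011   0.2   ]
 [-0.0917  0.0075  0.0127  0.2   ]
 [-0.0912  0.0075  0.015   0.2089]
 [-0.0907  0.0075  0.0174  0.2193]
 [-0.0904  0.0075  0.0197  0.2298]
 [-0.0899  0.0075  0.0228  0.2438]
 [-0.0893  0.0075  0.0258  0.2577]
 [-0.0885  0.0075  0.0289  0.2717]
 [-0.0877  0.0075  0.0319  0.2857]]
[0.0, 0.0, 0.0, 0.0029, -0.0, -0.002] x 1
[0.0, 0.0, 0.0, 0.005, -0.0, -0.0059] x 1
[0.0, 0.0028, 0.0, 0.0074, -0.0, -0.0115] x 1
[-0.0, 0.0062, 0.0, 0.0096, -0.0, -0.017] x 1
[-0.0, 0.0095, -0.0, 0.0116, -0.0, -0.0226] x 1
[0.0, 0.0139, 0.0, 0.0144, 0.0, -0.0298] x 1
[0.0, 0.0184, 0.0, 0.0174, -0.0, -0.037] x 1
[-0.0, 0.0228, 0.0, 0.0208, -0.0, -0.0441] x 1
[0.0, 0.0273, 0.0, 0.0243, -0.0, -0.0511] x 1
```

apply_moves(plan=[[[0,0,0,0.003,0,-0.002,0.3],[0,0,0,0.005,0,-0.006,0.3],[0,0.003,0,0.0075,0,-0.0115,0.3],[0,0.006,0,0.0095,0,-0.017,0.3],[0,0.0095,0,0.0115,0,-0.0225,0.3],[0,0.014,0,0.0145,0,-0.03,0.3]]])

```text
clock: 6.3
tcp_pos: [0.5038, -0.0495, 0.0202]
orientation: [3.099, -0.185, 0.367]
contact_force: [-9.0, 3.5, 0.5]
grip_width: 0.0298
```

Run:
```python
from pnp import *
obs()
f=r.grab_frame('wrist'); plate_pose(f,roi=(130,10,400,260)); cv2.imwrite('pics/w3.png',f['pixels'])
```

```text
t 6.3 pad [-0.0944  0.0077  0.0202] tcp [ 0.5038 -0.0495  0.0202] tilt 0.236 yaw -0.119 F [-9.   3.5  0.5] w 0.0298
[[130.0, 10.0], [130.0, 55.0], [174.0, 56.0], [164.0, 232.0], [351.0, 232.0], [342.0, 56.0], [399.0, 55.0], [399.0, 10.0]] 43705.5
```

View pics/w3.png

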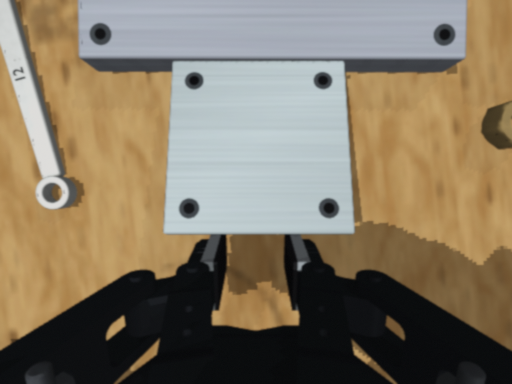

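The plate now reads as a trapezoid: lead (173-346, row 61), trail (164-354, row 234). Its near side is rising with the fingertips at 9-10 N. Continuing.

Run:
```python
from pnp import *
f=r.grab_frame('wrist'); solve(f,[(173,61),(346,61),(354,234),(164,234)])
p,Q=pose(-.0942,.0075,.003,.2)
p=p+Q.apply(np.array([.006,0,-.0165])*.4)
p=p+Q.apply(np.array([.0145,0,-.03])*.4); Q=Q*R.from_rotvec([0,.014*np.pi,0])
setcmd_=pickle.dump((p,Q),open('cmd.pkl','wb')); print(padc(p))
d=np.deg2rad
P=[(d(p),.2+.4*max(0,d(p)-.1),.0055,.001) for p in (14,16,18,20,22,24,26,28,30,32,34,36)]
T=[tcp(p,a,pre,dz=z) for p,a,pre,z in P]
print(np.round(T,4)); rows(cmd(),T)
```

```text
LL [0.0003 0.0483 0.0174]
LR [ 0.0001 -0.0417  0.018 ]
TR [-0.0882 -0.0413  0.0355]
TL [-0.088   0.0487  0.0348]
[-0.0898587   0.0075      0.02285833]
[[-0.0893  0.0075  0.0258  0.2577]
 [-0.0885  0.0075  0.0289  0.2717]
 [-0.0877  0.0075  0.0319  0.2857]
 [-0.0867  0.0075  0.0349  0.2996]
 [-0.0857  0.0075  0.0379  0.3136]
 [-0.0845  0.0075  0.0408  0.3276]
 [-0.0832  0.0075  0.0437  0.3415]
 [-0.0819  0.0075  0.0466  0.3555]
 [-0.0804  0.0075  0.0494  0.3694]
 [-0.0788  0.0075  0.0522  0.3834]
 [-0.0772  0.0075  0.0549  0.3974]
 [-0.0754  0.0075  0.0575  0.4113]]
[0.0, 0.0044, -0.0, 0.0032, -0.0, -0.0069] x 1
[-0.0, 0.0088, 0.0, 0.0069, -0.0, -0.0138] x 1
[0.0, 0.0133, 0.0, 0.0107, -0.0, -0.0206] x 1
[0.0, 0.0177, -0.0, 0.0149, -0.0, -0.0273] x 1
[0.0, 0.0222, 0.0, 0.0192, -0.0, -0.0339] x 1
[0.0, 0.0266, -0.0, 0.0238, -0.0, -0.0403] x 1
[-0.0, 0.031, -0.0, 0.0287, -0.0, -0.0466] x 1
[0.0, 0.0355, -0.0, 0.0337, -0.0, -0.0527] x 1
[0.0, 0.0399, 0.0, 0.039, -0.0, -0.0586] x 1
[0.0, 0.0444, -0.0, 0.0445, -0.0, -0.0644] x 1
[-0.0, 0.0488, 0.0, 0.0502, -0.0, -0.07] x 1
[0.0, 0.0533, -0.0, 0.056, -0.0, -0.0754] x 1
```

Run:
```python
from tip import *
d=np.deg2rad
P=[(d(p),.2+.4*max(0,d(p)-.1),.0055-.0035*(p-12)/24,.001) for p in (14,16,18,20,22,24,26,28,30)]
T=[tcp(p,a,pre,dz=z) for p,a,pre,z in P]
c=(pose(-.0898587,.0075,.02285833,.2+.014*np.pi))
rows(c,T)
```

```text
[0.0, 0.0044, -0.0, 0.0025, -0.0, -0.0069] x 1
[-0.0, 0.0088, 0.0, 0.0054, -0.0, -0.0138] x 1
[0.0, 0.0133, 0.0, 0.0086, -0.0, -0.0205] x 1
[0.0, 0.0177, 0.0, 0.012, -0.0, -0.0272] x 1
[0.0, 0.0222, 0.0, 0.0156, -0.0, -0.0336] x 1
[-0.0, 0.0266, -0.0, 0.0195, -0.0, -0.0399] x 1
[-0.0, 0.031, -0.0, 0.0236, -0.0, -0.0461] x 1
[-0.0, 0.0355, -0.0, 0.0279, -0.0, -0.052] x 1
[0.0, 0.0399, 0.0, 0.0325, -0.0, -0.0578] x 1
```

apply_moves(plan=[[[0,0.0045,0,0.0025,0,-0.007,0.3],[0,0.009,0,0.0055,0,-0.014,0.3],[0,0.0135,0,0.0085,0,-0.0205,0.3],[0,0.018,0,0.012,0,-0.027,0.3],[0,0.022,0,0.0155,0,-0.0335,0.3],[0,0.0265,0,0.0195,0,-0.04,0.3]]])

```text
clock: 6.9
tcp_pos: [0.5099, -0.05, 0.0387]
orientation: [3.076, -0.184, 0.502]
contact_force: [-4.5, 0.4, 0.8]
grip_width: 0.0299
```

Run:
```python
from pnp import *
obs()
f=r.grab_frame('wrist'); cv2.imwrite('pics/w4.png',f['pixels'])
s=r.grab_frame('scene')['pixels'][150:250,220:370]
cv2.imwrite('pics/w4b.png',np.vstack([f['pixels'][:300,100:420],cv2.resize(s,(320,213),interpolation=cv2.INTER_CUBIC)]))
```

```text
t 6.9 pad [-0.0883  0.0079  0.0387] tcp [ 0.5099 -0.05    0.0387] tilt 0.324 yaw -0.119 F [-4.5  0.4  0.8] w 0.0299
```

View pics/w4b.png

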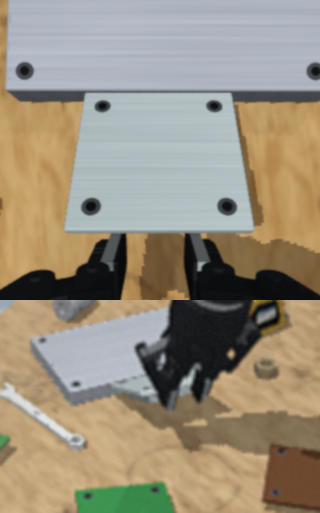

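The plate keeps rising: lead row 93, x 185-333, and trail row about 230, x 165-353. The fingers are still just behind its near side.

Run:
```python
from pnp import *
f=r.grab_frame('wrist'); solve(f,[(185,93),(333,93),(353,229.5),(165,229.5)])
p,Q=pose(-.0898587,.0075,.02285833,.2+.014*np.pi)
p=p+Q.apply(np.array([.0195,0,-.04])*.4); Q=Q*R.from_rotvec([0,.0265*np.pi,0]); print('cmd',padc(p))
d=np.deg2rad
P=[(d(p),.2+.4*max(0,d(p)-.1),.0038,.001) for p in (26,28,30,32,34,36,38,40,42,44)]
T=[tcp(p,a,pre,dz=z) for p,a,pre,z in P]
print(np.round(T,4))
rows((p,Q),T)
```

```text
LL [0.001  0.0483 0.0154]
LR [ 0.0008 -0.0417  0.0163]
TR [-0.0812 -0.0412  0.0535]
TL [-0.081   0.0488  0.0527]
cmd [-0.08615481  0.0075      0.04026871]
[[-0.0848  0.0075  0.0431  0.3415]
 [-0.0835  0.0075  0.046   0.3555]
 [-0.082   0.0075  0.0488  0.3694]
 [-0.0804  0.0075  0.0515  0.3834]
 [-0.0787  0.0075  0.0542  0.3974]
 [-0.077   0.0075  0.0569  0.4113]
 [-0.0751  0.0075  0.0595  0.4253]
 [-0.0731  0.0075  0.062   0.4393]
 [-0.0711  0.0075  0.0644  0.4532]
 [-0.0689  0.0075  0.0668  0.4672]]
[-0.0, 0.0045, 0.0, 0.0054, -0.0, -0.0057] x 1
[0.0, 0.009, 0.0, 0.011, -0.0, -0.0113] x 1
[0.0, 0.0134, 0.0, 0.0167, -0.0, -0.0168] x 1
[0.0, 0.0179, 0.0, 0.0227, -0.0, -0.022] x 1
[-0.0, 0.0223, -0.0, 0.0288, -0.0, -0.0271] x 1
[0.0, 0.0268, -0.0, 0.0351, -0.0, -0.0319] x 1
[0.0, 0.0312, -0.0, 0.0416, -0.0, -0.0365] x 1
[-0.0, 0.0357, 0.0, 0.0483, -0.0, -0.0409] x 1
[-0.0, 0.0401, -0.0, 0.0551, -0.0, -0.0451] x 1
[0.0, 0.0445, 0.0, 0.0621, -0.0, -0.0491] x 1
```

apply_moves(plan=[[[0,0.0045,0,0.0055,0,-0.0055,0.3],[0,0.009,0,0.011,0,-0.011,0.3],[0,0.0135,0,0.017,0,-0.0165,0.3],[0,0.018,0,0.0225,0,-0.022,0.3],[0,0.0225,0,0.029,0,-0.027,0.3],[0,0.027,0,0.035,0,-0.032,0.3]]])

```text
clock: 7.55
tcp_pos: [0.5242, -0.0529, 0.0637]
orientation: [3.051, -0.185, 0.619]
contact_force: [0.2, 0.1, -0.0]
grip_width: 0.03
```

Run:
```python
from pnp import *
obs()
f=r.grab_frame('wrist'); cv2.imwrite('pics/w5.png',f['pixels'][:300,100:420])
```

```text
t 7.55 pad [-0.0737  0.0067  0.0637] tcp [ 0.5242 -0.0529  0.0637] tilt 0.4 yaw -0.121 F [ 0.2  0.1 -0. ] w 0.03
```

View pics/w5.png

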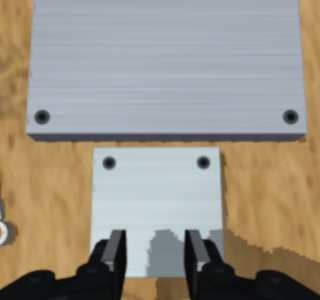

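The plate slipped off at about 30 degrees and fell back flat, still square: lead at crop row 147, just short of the pad. Most likely the lead side slid down the pad face as I eased the press. I'll retry with a firm press to start, then tilt the fingers well under the flange once it's raised, with the tips near the rim wall. First I check the state and joint margins.

Run:
```python
from pnp import *
f=r.grab_frame('wrist'); o=r.get_obs(); obs(); print(o['joints'].round(3))
q=plate_pose(f,roi=(150,141,360,290))
for u,v in [(194,147),(319,148),(323,276),(191,276)]: print(padc(cast(f,u,v,.018)).round(4))
for u,v in [(127,135),(405,135)]: print('pad',padc(cast(f,u,v,.02)).round(4))
s=obs()
rows(s,[(-.085,.006,.08,.4),(-.13,.006,.08,.4),(-.13,.006,.05,.8)])
```

```text
t 7.65 pad [-0.0734  0.0066  0.0641] tcp [ 0.5245 -0.053   0.0641] tilt 0.401 yaw -0.121 F [0.1 0.6 1.2] w 0.0298
[ 0.159  0.376 -0.254  2.323  1.245  0.17  -2.958]
[[194.0, 151.0], [192.0, 241.0], [227.0, 230.0], [226.0, 278.0], [259.0, 227.0], [320.0, 228.0], [317.0, 150.0]] 11360.5
[-0.008   0.0476  0.018 ]
[-0.0089 -0.0409  0.018 ]
[-0.0971 -0.0409  0.018 ]
[-0.097   0.0474  0.018 ]
pad [0.0003 0.0948 0.02  ]
pad [-1.000e-04 -1.014e-01  2.000e-02]
t 7.65 pad [-0.0734  0.0066  0.0641] tcp [ 0.5245 -0.053   0.0641] tilt 0.401 yaw -0.121 F [0.1 0.6 1.2] w 0.0298
[-0.0002, -0.0003, -0.0005, -0.0112, 0.0016, -0.0478] x 1
[-0.0002, -0.0003, -0.0005, -0.1148, 0.0018, -0.0917] x 1
[-0.0001, 0.127, -0.0006, -0.144, 0.0019, -0.0227] x 1
```

The joints explain it: j6 (0.17) and j7 (-2.958) had reached their range limits from the growing tilt, so the tool rode up 7 mm and off the edge. For the retry I'll keep the tilt at 0.2 and press more firmly, which leaves the lead side room to slide down. First I retreat and unwind the wrist.

Run:
```python
from pnp import *
rows(obs(),[(-.075,.003,.13,.1),(-.125,.003,.13,.1)])
```

```text
t 7.65 pad [-0.0734  0.0066  0.0641] tcp [ 0.5245 -0.053   0.0641] tilt 0.401 yaw -0.121 F [0.1 0.6 1.2] w 0.0298
[-0.0003, -0.0958, -0.0005, 0.0606, 0.0089, -0.1531] x 1
[-0.0003, -0.0958, -0.0005, -0.0544, 0.0091, -0.2019] x 1
```

apply_moves(plan=[[[0,-0.03,0,0.02,0.003,-0.05,0.3],[0,-0.06,0,0.04,0.006,-0.1,0.3],[0,-0.095,0,0.06,0.009,-0.153,0.3],[0,-0.095,0,0.06,0.009,-0.153,0.3],[0,-0.095,0,0,0.009,-0.18,0.3],[0,-0.095,0,-0.054,0.009,-0.202,0.3],[0,-0.095,0,-0.054,0.009,-0.202,0.3],[0,-0.095,0,-0.054,0.009,-0.202,0.3]]])

```text
clock: 8.32
tcp_pos: [0.4713, -0.0508, 0.129]
orientation: [3.126, -0.188, 0.156]
contact_force: [0.2, 0.2, -0.2]
grip_width: 0.0301
```

Run:
```python
from pnp import *
s=obs(); print(r.get_obs()['joints'].round(3))
rows(s,[(-.127,.003,.05,.2),(-.127,.003,.003,.2)])
```

```text
t 8.32 pad [-0.1265  0.0025  0.129 ] tcp [ 0.4713 -0.0508  0.129 ] tilt 0.1 yaw -0.12 F [ 0.2  0.2 -0.2] w 0.0301
[ 0.578  0.318 -0.704  2.154  0.363  0.675 -2.059]
[-0.0, 0.0319, -0.0004, -0.021, -0.0012, 0.1964] x 1
[-0.0, 0.0319, -0.0004, -0.0327, -0.0011, 0.3134] x 1
```

apply_moves(plan=[[[0,0.016,0,-0.01,-0.001,0.07,0.3],[0,0.032,0,-0.02,-0.001,0.14,0.3],[0,0.032,0,-0.021,-0.001,0.196,0.3],[0,0.032,0,-0.027,-0.001,0.25,0.3],[0,0.032,0,-0.031,-0.001,0.29,0.3],[0,0.032,0,-0.033,-0.001,0.313,0.3],[0,0.032,0,-0.033,-0.001,0.313,0.3],[0,0.032,0,-0.033,-0.001,0.313,0.3]]])

```text
clock: 8.98
tcp_pos: [0.4714, -0.0492, 0.0023]
orientation: [3.109, -0.183, 0.311]
contact_force: [0.8, 0.4, 0.3]
grip_width: 0.0302
```

Run:
```python
from pnp import *
s=obs(); print(r.get_obs()['joints'].round(3))
f=r.grab_frame('wrist'); plate_pose(f,roi=(130,35,400,235))
rows(s,[(-.105,.003,.003,.2),(-.095,.003,.003,.2)])
```

```text
t 8.98 pad [-0.1266  0.0041  0.0023] tcp [ 0.4714 -0.0492  0.0023] tilt 0.199 yaw -0.117 F [0.8 0.4 0.3] w 0.0302
[ 0.233  0.493 -0.332  2.311  0.867  0.246 -2.568]
[[153.0, 35.0], [156.0, 189.0], [346.0, 187.0], [349.0, 35.0]] 29643.0
[-0.0002, 0.0002, 0.0005, 0.0533, 0.0029, 0.009] x 1
[-0.0002, 0.0002, 0.0005, 0.0778, 0.003, 0.014] x 1
```

apply_moves(plan=[[[0,0,0,0.01,0,0.002,0.3],[0,0,0,0.02,0,0.004,0.3],[0,0,0,0.03,0,0.006,0.3],[0,0,0,0.04,0,0.008,0.3],[0,0,0,0.05,0,0.01,0.3],[0,0,0,0.06,0,0.012,0.3],[0,0,0,0.065,0,0.013,0.3],[0,0,0,0.07,0,0.014,0.3],[0,0,0,0.075,0,0.015,0.3],[0,0,0,0.08,0,0.016,0.3],[0,0,0,0.08,0,0.016,0.3]]])

```text
clock: 9.95
tcp_pos: [0.5013, -0.0536, 0.0024]
orientation: [3.109, -0.184, 0.306]
contact_force: [-6.3, 0.6, 3.3]
grip_width: 0.0299
```

Run:
```python
from pnp import *
s=obs(); print(r.get_obs()['joints'].round(3))
p,Q=pose(-.127,.0035,.003,.2); p=p+Q.apply(np.array([.08,0,.016])*.4); print('cmd',padc(p))
d=np.deg2rad
P=[(0,.004,0),(0,.006,0)]+[(d(x),.0065+.0015*min(1,x/12),.001) for x in (1,2,3.5,5,6.5,8,9.5,11,12.5,14)]
T=[tcp(p_,.2,pre,dz=z) for p_,pre,z in P]; T=[(a,.0035,b,c) for a,_,b,c in T]
print(np.round(T,4)); rows((p,Q),T)
```

```text
t 9.95 pad [-0.0964  0.0033  0.0024] tcp [ 0.5013 -0.0536  0.0024] tilt 0.197 yaw -0.118 F [-6.3  0.6  3.3] w 0.0299
[ 0.284  0.528 -0.382  2.239  0.821  0.301 -2.498]
cmd [-0.09436639  0.0035      0.00308499]
[[-0.0925  0.0035  0.0028  0.2   ]
 [-0.0905  0.0035  0.0032  0.2   ]
 [-0.09    0.0035  0.0059  0.2   ]
 [-0.0899  0.0035  0.0075  0.2   ]
 [-0.0898  0.0035  0.0099  0.2   ]
 [-0.0896  0.0035  0.0123  0.2   ]
 [-0.0893  0.0035  0.0147  0.2   ]
 [-0.089   0.0035  0.0171  0.2   ]
 [-0.0886  0.0035  0.0195  0.2   ]
 [-0.0882  0.0035  0.0219  0.2   ]
 [-0.0877  0.0035  0.0242  0.2   ]
 [-0.0873  0.0035  0.0265  0.2   ]]
[0.0, 0.0, 0.0, 0.0045, 0.0, 0.0016] x 1
[0.0, 0.0, 0.0, 0.0095, 0.0, 0.0016] x 1
[0.0, 0.0, 0.0, 0.0121, 0.0, -0.0047] x 1
[0.0, 0.0, 0.0, 0.013, 0.0, -0.0086] x 1
[0.0, 0.0, 0.0, 0.0146, 0.0, -0.0144] x 1
[0.0, 0.0, 0.0, 0.0163, 0.0, -0.0202] x 1
[0.0, 0.0, 0.0, 0.0181, 0.0, -0.0259] x 1
[0.0, 0.0, 0.0, 0.0201, 0.0, -0.0316] x 1
[0.0, 0.0, 0.0, 0.0222, 0.0, -0.0373] x 1
[0.0, 0.0, 0.0, 0.0245, 0.0, -0.0429] x 1
[0.0, 0.0, 0.0, 0.0268, 0.0, -0.0485] x 1
[0.0, 0.0, 0.0, 0.0289, 0.0, -0.054] x 1
```

apply_moves(plan=[[[0,0,0,0.0045,0,0.0015,0.3],[0,0,0,0.0095,0,0.0015,0.3],[0,0,0,0.012,0,-0.0045,0.3],[0,0,0,0.013,0,-0.0085,0.3],[0,0,0,0.0145,0,-0.0145,0.3],[0,0,0,0.0165,0,-0.02,0.3],[0,0,0,0.018,0,-0.026,0.3],[0,0,0,0.02,0,-0.0315,0.3],[0,0,0,0.022,0,-0.0375,0.3],[0,0,0,0.0245,0,-0.043,0.3],[0,0,0,0.027,0,-0.0485,0.3],[0,0,0,0.029,0,-0.054,0.3]]])

```text
clock: 10.95
tcp_pos: [0.5033, -0.0542, 0.0239]
orientation: [3.109, -0.183, 0.293]
contact_force: [-15.4, 4.2, 1.3]
grip_width: 0.0304
```

Run:
```python
from pnp import *
s=obs(); print(r.get_obs()['joints'].round(3))
f=r.grab_frame('wrist'); plate_pose(f,roi=(150,62,400,245)); cv2.imwrite('pics/w6.png',f['pixels'][:300,100:420])
d=np.deg2rad
P=[(d(x),.008+.0015*max(0,x-18)/10,.001) for x in (15.5,17,18.5,20,21.5,23,24.5,26,27.5,29,30.5,32)]
T=[tcp(p_,.2,pre,dz=z) for p_,pre,z in P]; T=[(a,.0035,b,c) for a,_,b,c in T]
c=pose(-.0873,.0035,.0265,.2)
print(np.round(T,4)); rows(c,T)
```

```text
t 10.95 pad [-0.0943  0.0029  0.0239] tcp [ 0.5033 -0.0542  0.0239] tilt 0.188 yaw -0.118 F [-15.4   4.2   1.3] w 0.0304
[ 0.354  0.498 -0.464  2.218  0.74   0.372 -2.41 ]
[[164.0, 62.0], [155.0, 232.0], [342.0, 226.0], [334.0, 62.0]] 30398.5
[[-0.0869  0.0035  0.0289  0.2   ]
 [-0.0864  0.0035  0.0312  0.2   ]
 [-0.0857  0.0035  0.0335  0.2   ]
 [-0.0849  0.0035  0.0358  0.2   ]
 [-0.084   0.0035  0.0381  0.2   ]
 [-0.083   0.0035  0.0404  0.2   ]
 [-0.082   0.0035  0.0426  0.2   ]
 [-0.0809  0.0035  0.0449  0.2   ]
 [-0.0798  0.0035  0.0471  0.2   ]
 [-0.0786  0.0035  0.0493  0.2   ]
 [-0.0773  0.0035  0.0515  0.2   ]
 [-0.076   0.0035  0.0536  0.2   ]]
[0.0, 0.0, 0.0, 0.0022, 0.0, -0.0056] x 1
[0.0, 0.0, 0.0, 0.0046, 0.0, -0.011] x 1
[0.0, 0.0, 0.0, 0.0073, 0.0, -0.0163] x 1
[0.0, 0.0, 0.0, 0.0105, 0.0, -0.0216] x 1
[0.0, 0.0, 0.0, 0.0139, 0.0, -0.0268] x 1
[0.0, 0.0, 0.0, 0.0174, 0.0, -0.0319] x 1
[0.0, 0.0, 0.0, 0.021, 0.0, -0.0369] x 1
[0.0, 0.0, 0.0, 0.0248, 0.0, -0.0419] x 1
[0.0, 0.0, 0.0, 0.0287, 0.0, -0.0468] x 1
[0.0, 0.0, 0.0, 0.0327, 0.0, -0.0515] x 1
[0.0, 0.0, 0.0, 0.0369, 0.0, -0.0562] x 1
[0.0, 0.0, 0.0, 0.0411, 0.0, -0.0608] x 1
```

apply_moves(plan=[[[0,0,0,0.002,0,-0.0055,0.3],[0,0,0,0.0045,0,-0.011,0.3],[0,0,0,0.0075,0,-0.0165,0.3],[0,0,0,0.0105,0,-0.0215,0.3],[0,0,0,0.014,0,-0.027,0.3],[0,0,0,0.0175,0,-0.032,0.3]]])

```text
clock: 11.5
tcp_pos: [0.5074, -0.0547, 0.0379]
orientation: [3.109, -0.183, 0.292]
contact_force: [-18.0, 4.2, 5.8]
grip_width: 0.0296
```

Run:
```python
from pnp import *
s=obs(); print(r.get_obs()['joints'].round(3))
f=r.grab_frame('wrist')
g=f['pixels'].astype(int); 
for u in (250,): print([(v,g[v,u].tolist()) for v in range(50,245,6)])
plate_pose(f,roi=(140,40,400,245)); cv2.imwrite('pics/w7.png',f['pixels'][:300,100:420])
```

```text
t 11.5 pad [-0.0902  0.0029  0.0379] tcp [ 0.5074 -0.0547  0.0379] tilt 0.188 yaw -0.117 F [-18.    4.2   5.8] w 0.0296
[ 0.389  0.48  -0.504  2.202  0.696  0.409 -2.364]
[(50, [197, 185, 179]), (56, [194, 181, 175]), (62, [195, 183, 177]), (68, [197, 186, 179]), (74, [139, 130, 124]), (80, [201, 198, 185]), (86, [198, 196, 183]), (92, [197, 196, 182]), (98, [196, 192, 180]), (104, [196, 193, 181]), (110, [198, 195, 182]), (116, [196, 193, 181]), (122, [196, 193, 180]), (128, [195, 192, 179]), (134, [192, 189, 176]), (140, [200, 198, 185]), (146, [197, 195, 182]), (152, [195, 192, 179]), (158, [195, 193, 180]), (164, [192, 190, 176]), (170, [194, 190, 178]), (176, [198, 195, 182]), (182, [196, 194, 181]), (188, [194, 191, 179]), (194, [193, 191, 178]), (200, [196, 193, 180]), (206, [197, 193, 180]), (212, [196, 192, 180]), (218, [198, 195, 182]), (224, [200, 196, 184]), (230, [198, 194, 181]), (236, [48, 81, 107]), (242, [49, 83, 110])]
[[140.0, 40.0], [172.0, 73.0], [155.0, 231.0], [342.0, 225.0], [328.0, 73.0], [399.0, 73.0], [399.0, 40.0]] 35540.5
```

Run:
```python
from pnp import *
f=r.grab_frame('wrist'); solve(f,[(172,76),(328,76),(342.5,229),(155,229)])
d=np.deg2rad
P=[(d(x),.0088,.001) for x in (24.5,26,27.5,29,30.5,32,33.5,35,37)]
T=[tcp(p_,.2,pre,dz=z) for p_,pre,z in P]; T=[(a,.0035,b,c) for a,_,b,c in T]
print(np.round(T,4)); rows(pose(-.083,.0035,.0404,.2),T)
```

```text
LL [0.0015 0.0486 0.014 ]
LR [ 0.0015 -0.0414  0.0144]
TR [-0.081  -0.0413  0.0504]
TL [-0.081   0.0487  0.05  ]
[[-0.0822  0.0035  0.0426  0.2   ]
 [-0.0813  0.0035  0.0448  0.2   ]
 [-0.0804  0.0035  0.047   0.2   ]
 [-0.0794  0.0035  0.0491  0.2   ]
 [-0.0784  0.0035  0.0513  0.2   ]
 [-0.0773  0.0035  0.0534  0.2   ]
 [-0.0761  0.0035  0.0554  0.2   ]
 [-0.0749  0.0035  0.0575  0.2   ]
 [-0.0733  0.0035  0.0601  0.2   ]]
[0.0, 0.0, 0.0, 0.0032, 0.0, -0.005] x 1
[0.0, 0.0, 0.0, 0.0064, 0.0, -0.01] x 1
[0.0, 0.0, 0.0, 0.0097, 0.0, -0.0148] x 1
[0.0, 0.0, 0.0, 0.0132, 0.0, -0.0196] x 1
[0.0, 0.0, 0.0, 0.0168, 0.0, -0.0243] x 1
[0.0, 0.0, 0.0, 0.0205, -0.0, -0.0289] x 1
[0.0, 0.0, 0.0, 0.0243, 0.0, -0.0334] x 1
[0.0, 0.0, 0.0, 0.0282, 0.0, -0.0378] x 1
[0.0, 0.0, 0.0, 0.0337, 0.0, -0.0435] x 1
```

apply_moves(plan=[[[0,0,0,0.0045,0,-0.004,0.3],[0,0,0,0.0095,0,-0.0085,0.3],[0,0,0,0.014,0,-0.0125,0.3],[0,0,0,0.0185,0,-0.0165,0.3],[0,0,0,0.0225,0,-0.018,0.3]]])

```text
clock: 12.02
tcp_pos: [0.5111, -0.0553, 0.0456]
orientation: [3.108, -0.183, 0.283]
contact_force: [-30.3, 6.2, 14.4]
grip_width: 0.0302
```

Run:
```python
from pnp import *
s=obs(); print(r.get_obs()['joints'].round(3))
f=r.grab_frame('wrist')
plate_pose(f,roi=(140,83,400,245)); cv2.imwrite('pics/w8.png',f['pixels'][:300,100:420])
g=f['pixels'].astype(int); print([(v,g[v,250].tolist()) for v in list(range(70,110,4))+list(range(210,250,4))])
```

```text
t 12.02 pad [-0.0864  0.0027  0.0456] tcp [ 0.5111 -0.0553  0.0456] tilt 0.182 yaw -0.117 F [-30.3   6.2  14.4] w 0.0302
[ 0.409  0.474 -0.529  2.185  0.667  0.441 -2.332]
[[175.0, 83.0], [156.0, 232.0], [341.0, 225.0], [324.0, 83.0]] 24937.0
[(70, [197, 185, 179]), (74, [198, 187, 180]), (78, [202, 191, 184]), (82, [197, 186, 179]), (86, [134, 130, 121]), (90, [197, 193, 180]), (94, [192, 190, 176]), (98, [190, 188, 174]), (102, [196, 193, 179]), (106, [191, 187, 175]), (210, [194, 191, 178]), (214, [191, 189, 176]), (218, [193, 190, 178]), (222, [193, 189, 176]), (226, [196, 192, 179]), (230, [200, 196, 183]), (234, [128, 133, 133]), (238, [50, 87, 115]), (242, [48, 82, 109]), (246, [49, 84, 111])]
```

apply_moves(plan=[[[0,0,0,0.0035,0,-0.005,0.3],[0,0,0,0.007,0,-0.01,0.3],[0,0,0,0.0105,0,-0.015,0.3],[0,0,0,0.014,0,-0.02,0.3]]])

```text
clock: 12.4
tcp_pos: [0.5195, -0.056, 0.056]
orientation: [3.109, -0.183, 0.295]
contact_force: [0.6, -0.5, 0.8]
grip_width: 0.03
```

Run:
```python
from pnp import *
s=obs()
f=r.grab_frame('wrist')
plate_pose(f,roi=(140,95,400,245)); cv2.imwrite('pics/w9.png',f['pixels'][:300,100:420])
g=f['pixels'].astype(int); print([(v,g[v,250].tolist()) for v in list(range(80,120,4))+list(range(210,250,4))])
```

```text
t 12.4 pad [-0.078   0.0031  0.056 ] tcp [ 0.5195 -0.056   0.056 ] tilt 0.19 yaw -0.117 F [ 0.6 -0.5  0.8] w 0.03
[[318.0, 113.0], [207.0, 113.0], [260.0, 148.0], [171.0, 169.0], [253.0, 176.0], [168.0, 178.0], [156.0, 228.0], [340.0, 226.0], [287.0, 199.0], [332.0, 193.0]] 15216.0
[(80, [207, 196, 189]), (84, [206, 195, 189]), (88, [203, 192, 185]), (92, [206, 194, 187]), (96, [208, 196, 189]), (100, [208, 197, 189]), (104, [109, 102, 97]), (108, [146, 143, 133]), (112, [175, 172, 160]), (116, [176, 173, 160]), (210, [174, 170, 159]), (214, [177, 174, 162]), (218, [176, 174, 161]), (222, [177, 175, 162]), (226, [208, 206, 193]), (230, [171, 169, 159]), (234, [89, 144, 183]), (238, [84, 140, 180]), (242, [79, 135, 175]), (246, [78, 134, 175])]
```

View pics/w9.png

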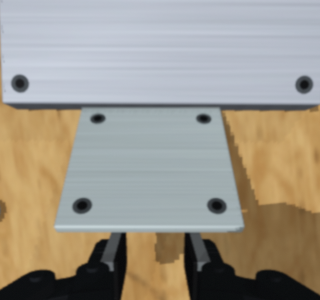

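Run:
```python
from pnp import *
s=obs()
f=r.grab_frame('wrist'); cv2.imwrite('pics/w10.png',f['pixels'][:300,100:420])
plate_pose(f,roi=(140,95,400,245))
g=f['pixels'].astype(int); print([(v,g[v,250].tolist()) for v in list(range(80,140,4))+list(range(210,290,4))])
```

```text
t 12.45 pad [-0.0742  0.0035  0.0576] tcp [ 0.5234 -0.0561  0.0576] tilt 0.196 yaw -0.118 F [-1.   0.1  1.7] w 0.0301
[[140.0, 95.0], [399.0, 110.0]] 3695.0
[(80, [212, 200, 194]), (84, [207, 196, 189]), (88, [210, 198, 192]), (92, [208, 197, 191]), (96, [205, 194, 186]), (100, [209, 196, 189]), (104, [210, 198, 192]), (108, [209, 197, 190]), (112, [91, 85, 81]), (116, [104, 100, 94]), (120, [157, 154, 143]), (124, [155, 152, 141]), (128, [173, 169, 158]), (132, [170, 167, 155]), (136, [172, 169, 157]), (210, [169, 166, 155]), (214, [167, 164, 153]), (218, [171, 168, 155]), (222, [213, 210, 197]), (226, [182, 179, 166]), (230, [91, 143, 179]), (234, [97, 152, 189]), (238, [93, 148, 187]), (242, [87, 142, 182]), (246, [82, 138, 179]), (250, [80, 135, 177]), (254, [83, 138, 179]), (258, [85, 140, 181]), (262, [85, 140, 181]), (266, [83, 138, 179]), (270, [82, 138, 179]), (274, [82, 137, 179]), (278, [81, 136, 177]), (282, [83, 139, 180]), (286, [83, 138, 178])]
```

The picture shows the plate still tipped up, not flat: lead row 108, x 180-320; trail row 229, x 155-343. It is just ahead of the fingers, so the lead side has slid down. I'll estimate its pose from the newest frame.

Run:
```python
from pnp import *
g=cv2.imread('pics/w10.png').astype(int)
for v in (115,118,122,130,160,190,210,218,222,225,228):
    # plate = low saturation: b-r small
    row=g[v]; m=np.where((row[:,0]-row[:,2]>-20)&(row.min(1)>90))[0]; m=m[(m>40)&(m<260)]
    print(v,(m.min()+100,m.max()+100) if len(m) else None)
f=r.grab_frame('wrist'); s=obs(); h=f['pixels'].astype(int)
print([(v,h[v,250].tolist()) for v in list(range(100,132,3))+list(range(200,240,3))])
for v in (130,190,215): 
    row=h[v]; m=np.where((row[:,0]-row[:,2]>-20)&(row.min(1)>90))[0]; m=m[(m>140)&(m<360)]; print(v,m.min(),m.max())
cv2.imwrite('pics/w11.png',f['pixels'][:300,100:420])
```

```text
115 None
118 (np.int64(186), np.int64(316))
122 (np.int64(186), np.int64(317))
130 (np.int64(183), np.int64(319))
160 (np.int64(175), np.int64(326))
190 (np.int64(167), np.int64(333))
210 (np.int64(162), np.int64(338))
218 (np.int64(160), np.int64(340))
222 (np.int64(159), np.int64(341))
225 (np.int64(160), np.int64(340))
228 (np.int64(162), np.int64(338))
t 12.55 pad [-0.0716  0.0036  0.0584] tcp [ 0.5259 -0.0563  0.0584] tilt 0.2 yaw -0.118 F [-2.6  0.4  0.8] w 0.0299
[(100, [205, 194, 187]), (103, [209, 196, 189]), (106, [209, 197, 191]), (109, [211, 199, 192]), (112, [206, 194, 187]), (115, [103, 96, 92]), (118, [80, 74, 70]), (121, [148, 145, 134]), (124, [152, 150, 139]), (127, [152, 150, 139]), (130, [170, 167, 155]), (200, [166, 162, 151]), (203, [166, 162, 150]), (206, [167, 164, 152]), (209, [163, 161, 150]), (212, [166, 162, 151]), (215, [165, 162, 150]), (218, [168, 165, 153]), (221, [177, 174, 162]), (224, [216, 213, 200]), (227, [183, 179, 167]), (230, [111, 149, 178]), (233, [92, 147, 185]), (236, [97, 152, 189]), (239, [95, 151, 189])]
130 185 318
190 167 333
215 160 339
```

Run:
```python
from pnp import *
f=r.grab_frame('wrist'); s=obs(); solve(f,[(187,119),(316,119),(341,223),(158,223)])
print(r.get_obs()['joints'].round(3))
```

```text
t 12.6 pad [-0.0713  0.0035  0.0585] tcp [ 0.5262 -0.0563  0.0585] tilt 0.201 yaw -0.119 F [-1.  -0.5  1.4] w 0.0297
LL [0.0018 0.0489 0.0016]
LR [ 0.0018 -0.0411  0.0019]
TR [-0.0604 -0.0409  0.0669]
TL [-0.0605  0.0491  0.0666]
[ 0.428  0.465 -0.548  2.159  0.647  0.455 -2.305]
```

It sits at 46°, lead edge on the worktop against the pad and trail top at z = 67 mm, resting on the fingertips with little overlap. A purely forward push should raise the trail and let it slide up the finger faces.

apply_moves(plan=[[[0,0,0,0.005,0,0.001,0.3],[0,0,0,0.01,0,0.002,0.3],[0,0,0,0.015,0,0.003,0.3],[0,0,0,0.02,0,0.004,0.3],[0,0,0,0.025,0,0.005,0.3],[0,0,0,0.03,0,0.006,0.3]]])

```text
clock: 13.1
tcp_pos: [0.5386, -0.0578, 0.0584]
orientation: [3.109, -0.185, 0.313]
contact_force: [-1.0, 0.3, 0.7]
grip_width: 0.0301
```

```bash
cat > scan.py <<'E'
from pnp import *
f=r.grab_frame('wrist'); s=obs(); h=f['pixels'].astype(int)
m=((h[...,0]-h[...,2]>-20)&(h.min(2)>60))
c=m[:,235:276].mean(1)>.5
e=[v for v in range(1,384) if c[v]!=c[v-1]]; print('col edges',e)
print([(v,h[v,250].tolist()) for v in range(100,280,6)])
for v in range(110,260,10):
    w=np.where(m[v,140:360])[0]; print(v,(w.min()+140,w.max()+140) if len(w) else None,end=' ')
cv2.imwrite('pics/wl.png',f['pixels'])
E
python3 scan.py
```

```text
t 13.15 pad [-0.0584  0.0036  0.0585] tcp [ 0.539  -0.0578  0.0585] tilt 0.201 yaw -0.119 F [-0.5 -0.4  0.3] w 0.03
col edges [237]
[(100, [212, 200, 193]), (106, [213, 202, 195]), (112, [211, 200, 193]), (118, [210, 198, 192]), (124, [209, 197, 190]), (130, [212, 201, 193]), (136, [139, 130, 125]), (142, [133, 130, 121]), (148, [147, 144, 133]), (154, [148, 145, 134]), (160, [145, 143, 134]), (166, [144, 142, 132]), (172, [150, 147, 136]), (178, [144, 143, 131]), (184, [147, 144, 134]), (190, [145, 144, 132]), (196, [144, 143, 132]), (202, [143, 142, 131]), (208, [145, 143, 133]), (214, [146, 143, 132]), (220, [144, 142, 131]), (226, [147, 145, 135]), (232, [202, 198, 186]), (238, [91, 136, 170]), (244, [76, 130, 172]), (250, [87, 141, 180]), (256, [95, 150, 186]), (262, [86, 141, 180]), (268, [80, 134, 175]), (274, [80, 135, 176])]
110 (np.int64(140), np.int64(359)) 120 (np.int64(140), np.int64(359)) 130 (np.int64(140), np.int64(359)) 140 (np.int64(188), np.int64(315)) 150 (np.int64(184), np.int64(319)) 160 (np.int64(180), np.int64(322)) 170 (np.int64(176), np.int64(326)) 180 (np.int64(172), np.int64(329)) 190 (np.int64(168), np.int64(333)) 200 (np.int64(164), np.int64(337)) 210 (np.int64(160), np.int64(340)) 220 (np.int64(156), np.int64(344)) 230 (np.int64(152), np.int64(347)) 240 (np.int64(209), np.int64(301)) 250 (np.int64(205), np.int64(305))
```

Run:
```python
from pnp import *
f=r.grab_frame('wrist'); solve(f,[(189,138),(315,138),(347.5,229),(151.5,229)])
```

```text
LL [0.0019 0.0487 0.0013]
LR [ 0.0019 -0.0413  0.0018]
TR [-0.0484 -0.041   0.0764]
TL [-0.0485  0.049   0.0759]
```

apply_moves(plan=[[[0,0,0,0.005,0,0.001,0.3],[0,0,0,0.01,0,0.002,0.3],[0,0,0,0.015,0,0.003,0.3],[0,0,0,0.02,0,0.004,0.3],[0,0,0,0.025,0,0.005,0.3],[0,0,0,0.03,0,0.006,0.3],[0,0,0,0.035,0,0.007,0.3],[0,0,0,0.04,0,0.008,0.3]]])

```text
clock: 13.87
tcp_pos: [0.5439, -0.0586, 0.0585]
orientation: [3.105, -0.182, 0.285]
contact_force: [-60.6, 7.6, 79.4]
grip_width: 0.0303
```

```bash
python3 scan.py
```

```text
t 13.92 pad [-0.0533  0.0034  0.0587] tcp [ 0.5441 -0.0586  0.0587] tilt 0.184 yaw -0.116 F [-53.    7.   71.2] w 0.0295
col edges [240]
[(100, [211, 200, 193]), (106, [214, 202, 196]), (112, [213, 201, 195]), (118, [211, 199, 192]), (124, [211, 200, 194]), (130, [207, 195, 188]), (136, [211, 200, 192]), (142, [191, 180, 174]), (148, [127, 125, 115]), (154, [138, 136, 126]), (160, [141, 138, 128]), (166, [139, 137, 127]), (172, [137, 134, 124]), (178, [139, 136, 127]), (184, [138, 136, 126]), (190, [134, 131, 122]), (196, [138, 136, 126]), (202, [138, 136, 125]), (208, [137, 135, 125]), (214, [139, 136, 126]), (220, [138, 136, 125]), (226, [140, 139, 127]), (232, [209, 206, 194]), (238, [189, 187, 175]), (244, [81, 135, 175]), (250, [76, 130, 171]), (256, [84, 138, 177]), (262, [93, 147, 184]), (268, [84, 138, 177]), (274, [78, 133, 173])]
110 (np.int64(140), np.int64(359)) 120 (np.int64(140), np.int64(359)) 130 (np.int64(140), np.int64(359)) 140 (np.int64(140), np.int64(359)) 150 (np.int64(186), np.int64(315)) 160 (np.int64(181), np.int64(320)) 170 (np.int64(177), np.int64(324)) 180 (np.int64(173), np.int64(328)) 190 (np.int64(168), np.int64(332)) 200 (np.int64(164), np.int64(336)) 210 (np.int64(160), np.int64(340)) 220 (np.int64(155), np.int64(344)) 230 (np.int64(151), np.int64(348)) 240 (np.int64(199), np.int64(313)) 250 (np.int64(205), np.int64(305))
```

The push built up to about 100 N because the tips jammed on the rim wall, hooked in the corner under the flange at about 58°. I'll relieve that at once and then follow the arc upward.

apply_moves(plan=[[[0,0,0,-0.008,0,-0.003,0.3],[0,0,0,-0.016,0,-0.006,0.3],[0,0,0,-0.023,0,-0.0095,0.3],[0,0,0,-0.023,0,-0.0095,0.3]]])

```text
clock: 14.25
tcp_pos: [0.5441, -0.0585, 0.0607]
orientation: [3.109, -0.184, 0.312]
contact_force: [-4.7, -0.5, 5.5]
grip_width: 0.0298
```

```bash
python3 scan.py
python3 - <<'E'
from pnp import *
d=np.deg2rad; T=[]
for a in (61,63,65,67,69,71,73,75,77,79): T.append((-.003-.0754*np.cos(d(a))-.0108,.0035,.0754*np.sin(d(a))-.0042,.2))
print(np.round(T,4)); rows(pose(-.0526,.0035,.0604,.2),T)
E
```

```text
t 14.3 pad [-0.0531  0.0035  0.0606] tcp [ 0.5443 -0.0585  0.0606] tilt 0.2 yaw -0.118 F [-7.2  0.7  8.6] w 0.0299
col edges [238]
[(100, [210, 198, 192]), (106, [211, 199, 193]), (112, [205, 193, 187]), (118, [210, 198, 191]), (124, [211, 200, 193]), (130, [208, 196, 189]), (136, [210, 198, 190]), (142, [213, 201, 194]), (148, [93, 96, 95]), (154, [124, 122, 113]), (160, [138, 135, 126]), (166, [137, 134, 124]), (172, [136, 133, 124]), (178, [139, 136, 127]), (184, [136, 134, 125]), (190, [133, 130, 120]), (196, [136, 134, 124]), (202, [136, 132, 124]), (208, [136, 134, 124]), (214, [138, 136, 126]), (220, [137, 135, 124]), (226, [139, 136, 126]), (232, [208, 203, 192]), (238, [125, 143, 155]), (244, [80, 135, 174]), (250, [76, 130, 171]), (256, [83, 137, 176]), (262, [95, 149, 186]), (268, [86, 141, 180]), (274, [80, 134, 174])]
110 (np.int64(140), np.int64(359)) 120 (np.int64(140), np.int64(359)) 130 (np.int64(140), np.int64(359)) 140 (np.int64(140), np.int64(359)) 150 (np.int64(189), np.int64(314)) 160 (np.int64(184), np.int64(319)) 170 (np.int64(179), np.int64(323)) 180 (np.int6
[... 346 characters left out ...]
7  0.0035  0.0641  0.2   ]
 [-0.0433  0.0035  0.0652  0.2   ]
 [-0.0408  0.0035  0.0662  0.2   ]
 [-0.0383  0.0035  0.0671  0.2   ]
 [-0.0358  0.0035  0.0679  0.2   ]
 [-0.0333  0.0035  0.0686  0.2   ]
 [-0.0308  0.0035  0.0693  0.2   ]
 [-0.0282  0.0035  0.0698  0.2   ]]
[0.0, 0.0, 0.0, 0.0062, -0.0, -0.0022] x 1
[0.0, 0.0, 0.0, 0.0125, -0.0, -0.0041] x 1
[0.0, 0.0, 0.0, 0.0188, -0.0, -0.0057] x 1
[0.0, 0.0, 0.0, 0.0253, 0.0, -0.0071] x 1
[0.0, 0.0, 0.0, 0.0317, -0.0, -0.0083] x 1
[0.0, 0.0, 0.0, 0.0382, -0.0, -0.0093] x 1
[0.0, 0.0, 0.0, 0.0448, 0.0, -0.0101] x 1
[0.0, 0.0, 0.0, 0.0513, -0.0, -0.0106] x 1
[0.0, 0.0, 0.0, 0.0579, -0.0, -0.0109] x 1
[0.0, 0.0, 0.0, 0.0645, -0.0, -0.0109] x 1
```

apply_moves(plan=[[[0,0,0,0.005,0,-0.005,0.3],[0,0,0,0.0115,0,-0.0085,0.3],[0,0,0,0.018,0,-0.0105,0.3],[0,0,0,0.0245,0,-0.012,0.3]]])

```text
clock: 14.63
tcp_pos: [0.5541, -0.0597, 0.0671]
orientation: [3.109, -0.185, 0.313]
contact_force: [0.1, 0.6, -0.8]
grip_width: 0.0298
```

```bash
python3 scan.py
```

```text
t 14.68 pad [-0.0427  0.0036  0.0674] tcp [ 0.5547 -0.0597  0.0674] tilt 0.202 yaw -0.119 F [ 0.6 -0.  -0.6] w 0.0297
col edges [242]
[(100, [210, 198, 192]), (106, [210, 198, 191]), (112, [218, 206, 199]), (118, [209, 198, 191]), (124, [212, 201, 194]), (130, [206, 194, 188]), (136, [209, 197, 190]), (142, [212, 199, 193]), (148, [207, 196, 188]), (154, [211, 199, 193]), (160, [181, 171, 164]), (166, [108, 106, 98]), (172, [122, 119, 110]), (178, [121, 117, 109]), (184, [123, 120, 111]), (190, [120, 118, 109]), (196, [117, 115, 106]), (202, [119, 117, 108]), (208, [118, 116, 108]), (214, [121, 119, 109]), (220, [119, 118, 108]), (226, [155, 153, 142]), (232, [206, 203, 190]), (238, [127, 125, 116]), (244, [91, 145, 182]), (250, [82, 135, 175]), (256, [78, 131, 171]), (262, [74, 127, 168]), (268, [85, 139, 177]), (274, [93, 146, 183])]
110 (np.int64(140), np.int64(359)) 120 (np.int64(140), np.int64(359)) 130 (np.int64(140), np.int64(359)) 140 (np.int64(140), np.int64(359)) 150 (np.int64(140), np.int64(359)) 160 (np.int64(140), np.int64(359)) 170 (np.int64(188), np.int64(316)) 180 (np.int64(182), np.int64(321)) 190 (np.int64(175), np.int64(326)) 200 (np.int64(169), np.int64(331)) 210 (np.int64(163), np.int64(337)) 220 (np.int64(157), np.int64(342)) 230 (np.int64(153), np.int64(346)) 240 (np.int64(192), np.int64(301)) 250 (np.int64(205), np.int64(305))
```

apply_moves(plan=[[[0,0,0,0.0065,0,-0.001,0.3],[0,0,0,0.013,0,-0.002,0.3],[0,0,0,0.0195,0,-0.003,0.3],[0,0,0,0.026,0,-0.0035,0.3],[0,0,0,0.0325,0,-0.0035,0.3],[0,0,0,0.039,0,-0.0035,0.3],[0,0,0,0.0455,0,-0.0035,0.3]]])

```text
clock: 15.27
tcp_pos: [0.5715, -0.0617, 0.0729]
orientation: [3.108, -0.185, 0.314]
contact_force: [-4.9, -0.9, 10.2]
grip_width: 0.0302
```

```bash
python3 scan.py; python3 -c "
from h import *; print(r.get_obs()['joints'].round(2))"
```

```text
t 15.32 pad [-0.0249  0.0036  0.0732] tcp [ 0.5723 -0.0618  0.0732] tilt 0.203 yaw -0.119 F [-1.9  0.1  7.4] w 0.0296
col edges [244]
[(100, [203, 191, 184]), (106, [207, 195, 188]), (112, [204, 192, 186]), (118, [206, 194, 188]), (124, [214, 201, 195]), (130, [208, 196, 190]), (136, [202, 190, 184]), (142, [205, 194, 186]), (148, [205, 193, 187]), (154, [208, 196, 190]), (160, [209, 197, 191]), (166, [208, 196, 189]), (172, [205, 194, 187]), (178, [206, 194, 188]), (184, [209, 197, 190]), (190, [87, 85, 78]), (196, [89, 87, 80]), (202, [89, 87, 80]), (208, [89, 88, 81]), (214, [88, 88, 80]), (220, [181, 178, 166]), (226, [204, 200, 188]), (232, [195, 192, 179]), (238, [125, 122, 113]), (244, [108, 131, 145]), (250, [98, 152, 186]), (256, [102, 154, 188]), (262, [94, 146, 182]), (268, [82, 134, 172]), (274, [77, 129, 168])]
110 (np.int64(140), np.int64(359)) 120 (np.int64(140), np.int64(359)) 130 (np.int64(140), np.int64(359)) 140 (np.int64(140), np.int64(359)) 150 (np.int64(140), np.int64(359)) 160 (np.int64(140), np.int64(359)) 170 (np.int64(140), np.int64(359)) 180 (np.int64(140), np.int64(359)) 190 (np.int64(190), np.int64(313)) 200 (np.int64(178), np.int64(324)) 210 (np.int64(166), np.int64(334)) 220 (np.int64(154), np.int64(345)) 230 (np.int64(156), np.int64(344)) 240 (np.int64(191), np.int64(301)) 250 (np.int64(205), np.int64(305)) [ 0.45  0.5  -0.57  2.05  0.61  0.53 -2.24]
```

apply_moves(plan=[[[0,0,0,0.008,0,-0.001,0.3],[0,0,0,0.0155,0,-0.002,0.3],[0,0,0,0.0235,0,-0.003,0.3],[0,0,0,0.0315,0,-0.004,0.3],[0,0,0,0.039,0,-0.005,0.3],[0,0,0,0.0465,0,-0.0035,0.3],[0,0,0,0.054,0,-0.002,0.3]]])

```text
clock: 15.9
tcp_pos: [0.592, -0.0641, 0.0773]
orientation: [3.109, -0.185, 0.313]
contact_force: [-2.0, 0.2, 7.1]
grip_width: 0.0295
```

```bash
python3 scan.py
```

```text
t 15.95 pad [-0.0042  0.0036  0.0776] tcp [ 0.5929 -0.0642  0.0776] tilt 0.202 yaw -0.119 F [-1.2  0.2  4. ] w 0.0297
col edges [29, 250]
[(100, [193, 182, 175]), (106, [196, 185, 178]), (112, [194, 182, 176]), (118, [201, 189, 182]), (124, [199, 188, 181]), (130, [196, 184, 178]), (136, [197, 185, 179]), (142, [196, 185, 178]), (148, [196, 185, 178]), (154, [204, 193, 186]), (160, [200, 187, 181]), (166, [195, 183, 177]), (172, [198, 186, 179]), (178, [197, 186, 180]), (184, [200, 188, 182]), (190, [200, 189, 182]), (196, [200, 189, 181]), (202, [114, 107, 102]), (208, [114, 106, 102]), (214, [109, 103, 99]), (220, [214, 210, 197]), (226, [204, 201, 188]), (232, [205, 202, 189]), (238, [126, 123, 115]), (244, [123, 121, 112]), (250, [101, 128, 146]), (256, [92, 143, 178]), (262, [93, 144, 177]), (268, [94, 146, 180]), (274, [95, 147, 181])]
110 (np.int64(140), np.int64(359)) 120 (np.int64(140), np.int64(359)) 130 (np.int64(140), np.int64(359)) 140 (np.int64(140), np.int64(359)) 150 (np.int64(140), np.int64(359)) 160 (np.int64(140), np.int64(359)) 170 (np.int64(140), np.int64(359)) 180 (np.int64(140), np.int64(359)) 190 (np.int64(140), np.int64(359)) 200 (np.int64(143), np.int64(359)) 210 (np.int64(140), np.int64(359)) 220 (np.int64(157), np.int64(342)) 230 (np.int64(192), np.int64(308)) 240 (np.int64(192), np.int64(301)) 250 (np.int64(205), np.int64(305))
```

apply_moves(plan=[[[0,0,0,0.0075,0,0,0.3],[0,0,0,0.015,0,0,0.3],[0,0,0,0.0225,0,0,0.3],[0,0,0,0.03,0,0.001,0.3],[0,0,0,0.0375,0,0.002,0.3],[0,0,0,0.045,0,0.004,0.3],[0,0,0,0.0525,0,0.006,0.3],[0,0,0,0.06,0,0.008,0.3]]])

```text
clock: 16.62
tcp_pos: [0.6158, -0.067, 0.0785]
orientation: [3.109, -0.185, 0.312]
contact_force: [-0.3, 0.3, -0.3]
grip_width: 0.0297
```

```bash
python3 scan.py
```

```text
t 16.67 pad [0.0195 0.0036 0.0787] tcp [ 0.6164 -0.0671  0.0787] tilt 0.201 yaw -0.119 F [ 0.4 -0.8 -0.3] w 0.0296
col edges [65, 187, 194, 291]
[(100, [189, 178, 171]), (106, [191, 180, 173]), (112, [197, 185, 178]), (118, [199, 186, 180]), (124, [194, 183, 177]), (130, [193, 182, 175]), (136, [198, 187, 180]), (142, [200, 189, 183]), (148, [197, 186, 179]), (154, [199, 187, 181]), (160, [202, 191, 185]), (166, [197, 186, 179]), (172, [200, 189, 182]), (178, [173, 170, 157]), (184, [200, 197, 184]), (190, [20, 21, 21]), (196, [183, 180, 167]), (202, [114, 112, 103]), (208, [200, 197, 184]), (214, [192, 189, 176]), (220, [171, 169, 156]), (226, [193, 190, 178]), (232, [168, 165, 153]), (238, [198, 196, 183]), (244, [204, 201, 188]), (250, [209, 205, 192]), (256, [203, 199, 186]), (262, [203, 199, 187]), (268, [202, 198, 185]), (274, [113, 111, 103])]
110 (np.int64(140), np.int64(359)) 120 (np.int64(140), np.int64(359)) 130 (np.int64(140), np.int64(359)) 140 (np.int64(140), np.int64(359)) 150 (np.int64(140), np.int64(359)) 160 (np.int64(140), np.int64(359)) 170 (np.int64(140), np.int64(359)) 180 (np.int64(140), np.int64(359)) 190 (np.int64(140), np.int64(359)) 200 (np.int64(140), np.int64(359)) 210 (np.int64(140), np.int64(359)) 220 (np.int64(140), np.int64(359)) 230 (np.int64(144), np.int64(359)) 240 (np.int64(140), np.int64(359)) 250 (np.int64(188), np.int64(305))
```

View pics/wl.png

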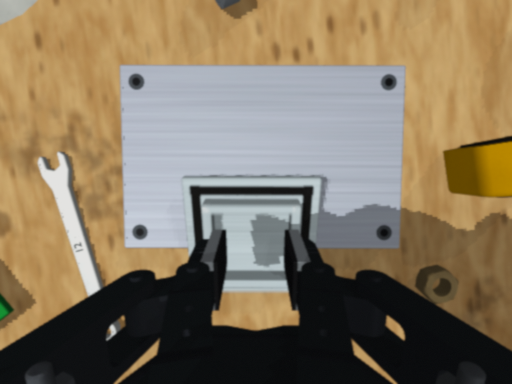

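The plate has flipped onto the pad with rim and gasket up: far edge row 177, x 182-322, near edge row about 291, pad front at row 248. It overhangs the front by roughly 34 mm, so I'll back off and push it fully onto the pad by its rim wall.

Run:
```python
from pnp import *
f=r.grab_frame('wrist'); s=obs()
for u,v in [(182,177),(322,177),(318,291),(188,291)]: print(padc(cast(f,u,v,.026)).round(4))
for u,v in [(191,187),(312,187)]: print('rim',padc(cast(f,u,v,.038)).round(4))
for u,v in [(124,248),(399,248)]: print('pad',padc(cast(f,u,v,.02)).round(4))
rows(s,[(.0,.003,.1,.1),(-.055,.003,.1,0),(-.06,.003,.031,0)])
```

```text
t 16.72 pad [0.0192 0.0036 0.0786] tcp [ 0.6161 -0.067   0.0786] tilt 0.201 yaw -0.119 F [-0.   0.4  0.9] w 0.0299
[0.0527 0.052  0.026 ]
[ 0.0527 -0.0449  0.026 ]
[-0.0282 -0.0433  0.026 ]
[-0.0282  0.0491  0.026 ]
rim [0.0463 0.0433 0.038 ]
rim [ 0.0463 -0.0358  0.038 ]
pad [0.0012 0.0964 0.02  ]
pad [ 0.0013 -0.1028  0.02  ]
[-0.0002, -0.032, 0.0001, -0.0363, 0.0015, -0.0619] x 1
[-0.0002, -0.0638, 0.0001, -0.1711, 0.0014, -0.0893] x 1
[-0.0002, -0.0638, 0.0001, -0.2177, 0.0015, 0.0773] x 1
```

Run:
```python
from pnp import *
f=r.grab_frame('wrist'); g=f['pixels']; cv2.imwrite('pics/wm.png',g)
print([(v,g[v,250].tolist()) for v in range(160,310,6)])
```

```text
[(160, [200, 189, 183]), (166, [197, 186, 178]), (172, [189, 180, 172]), (178, [224, 224, 212]), (184, [21, 21, 21]), (190, [206, 204, 190]), (196, [219, 215, 201]), (202, [192, 190, 178]), (208, [214, 211, 198]), (214, [214, 211, 198]), (220, [221, 219, 205]), (226, [217, 214, 200]), (232, [222, 220, 206]), (238, [222, 219, 205]), (244, [224, 221, 207]), (250, [223, 221, 207]), (256, [218, 215, 202]), (262, [215, 212, 198]), (268, [217, 213, 200]), (274, [77, 76, 70]), (280, [211, 208, 195]), (286, [93, 91, 84]), (292, [139, 137, 127]), (298, [173, 182, 183]), (304, [100, 154, 188])]
```

View pics/wm.png

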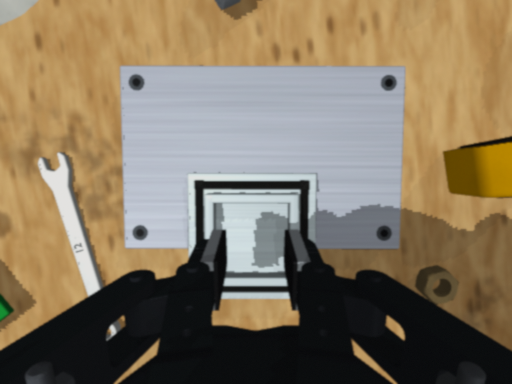

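Now it has settled flat: far edge row 173, x 188-316, and near row 297, so the near side is at about s = -33 mm. The spanner and nut are undisturbed. Moving behind it now.

apply_moves(plan=[[[0,-0.03,0,-0.036,0,-0.062,0.3],[0,-0.03,0,-0.036,0,-0.062,0.3],[0,-0.064,0,-0.1,0,-0.075,0.3],[0,-0.064,0,-0.171,0,-0.089,0.3],[0,-0.064,0,-0.171,0,-0.089,0.3],[0,-0.064,0,-0.19,0,-0.02,0.3],[0,-0.064,0,-0.218,0,0.05,0.3],[0,-0.064,0,-0.218,0,0.077,0.3],[0,-0.064,0,-0.218,0,0.077,0.3],[0,-0.064,0,-0.218,0,0.077,0.3]]])

```text
clock: 17.6
tcp_pos: [0.5372, -0.0573, 0.0313]
orientation: [-3.135, 0.186, 0.001]
contact_force: [-0.6, 0.7, -0.3]
grip_width: 0.0299
```

Run:
```python
from pnp import *
s=obs(); print(r.get_obs()['joints'].round(2))
f=r.grab_frame('wrist'); h=f['pixels'].astype(int); cv2.imwrite('pics/wn.png',f['pixels'])
print([(v,h[v,250].tolist()) for v in range(60,260,5)])
rows(s,[(-.06,.003,.031,0),(.013,.003,.031,0)])
```

```text
t 17.6 pad [-0.0603  0.0038  0.0313] tcp [ 0.5372 -0.0573  0.0313] tilt -0.001 yaw -0.118 F [-0.6  0.7 -0.3] w 0.0299
[ 0.46  0.61 -0.6   1.99  0.53  0.7  -2.16]
[(60, [221, 218, 205]), (65, [223, 219, 206]), (70, [221, 219, 205]), (75, [227, 226, 213]), (80, [227, 225, 212]), (85, [223, 219, 206]), (90, [230, 228, 216]), (95, [228, 227, 213]), (100, [227, 225, 211]), (105, [227, 224, 211]), (110, [230, 228, 217]), (115, [231, 230, 218]), (120, [231, 229, 218]), (125, [226, 223, 210]), (130, [228, 226, 213]), (135, [228, 226, 214]), (140, [229, 227, 214]), (145, [230, 228, 216]), (150, [230, 228, 216]), (155, [114, 112, 103]), (160, [231, 229, 218]), (165, [229, 227, 216]), (170, [96, 94, 88]), (175, [23, 24, 24]), (180, [61, 60, 56]), (185, [226, 224, 211]), (190, [187, 192, 189]), (195, [110, 167, 203]), (200, [70, 108, 135]), (205, [69, 106, 132]), (210, [72, 110, 135]), (215, [70, 107, 132]), (220, [64, 101, 128]), (225, [62, 101, 130]), (230, [58, 97, 127]), (235, [56, 95, 126]), (240, [65, 112, 149]), (245, [89, 149, 193]), (250, [103, 162, 201]), (255, [107, 165, 204])]
[-0.0002, 0.0003, 0.0003, 0.0008, 0.0021, 0.0008] x 1
[-0.0002, 0.0003, 0.0003, 0.1833, 0.0023, 0.0006] x 1
```

apply_moves(plan=[[[0,0,0,0.025,0,0,0.3],[0,0,0,0.05,0,0,0.3],[0,0,0,0.065,0,0,0.3],[0,0,0,0.075,0,0,0.3],[0,0,0,0.085,0,0,0.3],[0,0,0,0.095,0,0,0.3],[0,0,0,0.105,0,0,0.3],[0,0,0,0.115,0,0,0.3],[0,0,0,0.125,0,0,0.3],[0,0,0,0.135,0,0,0.3]]])

```text
clock: 18.48
tcp_pos: [0.5907, -0.064, 0.031]
orientation: [-3.136, 0.186, 0.001]
contact_force: [-2.2, 0.2, 0.9]
grip_width: 0.0298
```

apply_moves(plan=[[[0,0,0,0.01,0,0,0.3],[0,0,0,0.02,0,0,0.3],[0,0,0,0.03,0,0,0.3],[0,0,0,0.04,0,0,0.3],[0,0,0,0.05,0,0,0.3],[0,0,0,0.06,0,0,0.3],[0,0,0,0.06,0,0,0.3]]])

```text
clock: 19.07
tcp_pos: [0.6154, -0.0669, 0.0312]
orientation: [-3.135, 0.186, -0.001]
contact_force: [0.2, 0.5, 0.1]
grip_width: 0.03
```

Run:
```python
from pnp import *
s=obs(); rows(s,[(-.04,.003,.035,0),(-.07,.003,.15,0)])
```

```text
t 19.07 pad [0.0185 0.0036 0.0312] tcp [ 0.6154 -0.0669  0.0312] tilt 0.001 yaw -0.119 F [0.2 0.5 0.1] w 0.03
[-0.0003, -0.0002, 0.0001, -0.1463, 0.0016, -0.0097] x 1
[-0.0003, -0.0002, 0.0001, -0.2212, 0.0013, -0.2972] x 1
```

Now back away, rise clear, and check from above.

apply_moves(plan=[[[0,0,0,-0.03,0,-0.002,0.3],[0,0,0,-0.08,0,-0.005,0.3],[0,0,0,-0.146,0,-0.01,0.3],[0,0,0,-0.146,0,-0.03,0.3],[0,0,0,-0.18,0,-0.12,0.3],[0,0,0,-0.2,0,-0.2,0.3],[0,0,0,-0.22,0,-0.3,0.3],[0,0,0,-0.22,0,-0.3,0.3],[0,0,0,-0.22,0,-0.3,0.3]]])

```text
clock: 19.82
tcp_pos: [0.5289, -0.0566, 0.154]
orientation: [3.136, -0.186, 0.008]
contact_force: [0.5, -0.7, -1.5]
grip_width: 0.03
```

Run:
```python
from pnp import *
s=obs()
f=r.grab_frame('wrist'); g=r.grab_frame('top')
cv2.imwrite('pics/end.png',np.vstack([cv2.resize(f['pixels'],(400,300)),cv2.resize(g['pixels'][110:230,220:380],(400,300),interpolation=cv2.INTER_CUBIC)]))
```

```text
t 19.82 pad [-0.0686  0.0036  0.154 ] tcp [ 0.5289 -0.0566  0.154 ] tilt 0.005 yaw -0.119 F [ 0.5 -0.7 -1.5] w 0.03
```

View pics/end.png

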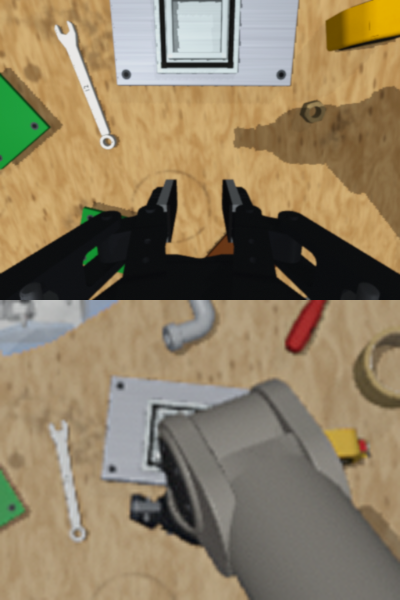

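The plate lies square on the pad, rim and gasket up. In the wrist view its near edge is at row 72, inside the pad front at row 85. The arm is clear, and the spanner, nut and tape are where they were.

```bash
python3 -c "
from bench import r; print(r.hand_in())"
```

```text
the job is handed in; nothing more can be done
None
```

The cover plate now lies flat on the steel pad with its rim and gasket facing up. I pushed it square against the pad's front edge and dragged its near side up with the fingertips until it tipped over that edge. I then slid it fully onto the pad by its rim wall and handed the job in at about 20 s.

**Last checks:** In the last wrist view its near edge is inside the pad's front edge. That edge should be about 15 mm in, going by how far I pushed; I didn't measure it afterwards. The far edge is outside that view and the arm partly hides the plate from above. The spanner, nut and tape measure look undisturbed, and the arm is well clear with the force reading near zero.

**What went wrong on the way:**
- **First tip-up failed:** at about 30° the plate slipped off the fingers and fell back flat. The increasing tool tilt had brought two wrist joints to the ends of their ranges (0.17 and -2.958 rad). I redid it with the tilt held at 0.2 rad and a firmer press.
- **Hard press on the second try:** near 58° the fingertips jammed on the rim wall and the wrist force read about 100 N. I backed off at once; the limit is 120 N, but I only see the force at the end of each move, so the true peak could have been higher.
- **Picture budget:** I viewed 13 pictures, against a budget of 10.

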